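# Make up two crimping kits

## Task

Make up the two kits on the bench: put the white carton and one die segment in the two-pocket tray, and the small brown carton and the other two die segments in the three-pocket tray. The cartons go in the wide pockets and each die goes in a narrow pocket of its own, everything standing upright on the tray floor; leave the larger brown carton where it is.

Things in the scene. Friction and masses are not known exactly. Their poses are not given: they have to be found in the camera images.
- tray_two: fixed tray of plain grey sheet metal with two pockets in a row, 156 x 88 mm. Origin: centre of its underside on the bench, z up, y along the row. Floor 3 mm thick, walls and dividers 4 mm thick, their tops 15 mm above the bench. Every pocket measures 80 mm inside along the tray's x. Pocket centres on the tray's y axis: wide pocket (86 mm along y) at y = +31 mm, narrow pocket (58 mm) at y = -45 mm.
- tray_three: fixed tray of plain grey sheet metal with three pockets in a row, 222 x 88 mm. Origin: centre of its underside on the bench, z up, y along the row. Floor 3 mm thick, walls and dividers 4 mm thick, their tops 15 mm above the bench. Every pocket measures 80 mm inside along the tray's x. Pocket centres on the tray's y axis: wide pocket (90 mm along y) at y = +62 mm, narrow pockets (58 mm each) at y = -16 mm and y = -78 mm.
- die_0: one of three grey steel crimp die segments that serve equally: an upright wedge-shaped block, 37 x 36 mm in plan and 56 mm high, 0.22 kg. Origin: centre of its underside, z up. In plan it is a trapezium, symmetric about its own y axis: 37 mm wide at its -y end, tapering to 20 mm at its +y end; the end faces at y = -18 and +18 mm are parallel and best to grasp (36 mm across). The small marks on top do not matter. It starts standing on the bench.
- die_1: one of three grey steel crimp die segments that serve equally: an upright wedge-shaped block, 37 x 36 mm in plan and 56 mm high, 0.22 kg. Origin: centre of its underside, z up. In plan it is a trapezium, symmetric about its own y axis: 37 mm wide at its -y end, tapering to 20 mm at its +y end; the end faces at y = -18 and +18 mm are parallel and best to grasp (36 mm across). The small marks on top do not matter. It starts standing on the bench.
- die_2: one of three grey steel crimp die segments that serve equally: an upright wedge-shaped block, 37 x 36 mm in plan and 56 mm high, 0.22 kg. Origin: centre of its underside, z up. In plan it is a trapezium, symmetric about its own y axis: 37 mm wide at its -y end, tapering to 20 mm at its +y end; the end faces at y = -18 and +18 mm are parallel and best to grasp (36 mm across). The small marks on top do not matter. It starts standing on the bench.
- white_carton: white carton, closed: 59 mm along its x, 62 mm along its y, 71 mm high, 0.12 kg; grasp it across x. Origin: centre of its underside, z up.
- small_brown_carton: the smaller brown carton, closed: 51 mm along its x, 66 mm along its y, 46 mm high, 0.12 kg; grasp it across x. Origin: centre of its underside, z up.
- long_brown_carton: the larger brown carton, not wanted: 61 mm along its x, 85 mm along its y, 51 mm high, 0.12 kg, among the stock. Origin: centre of its underside, z up.

How it is judged:
At the end, for the whole second after the job is handed in: each carton in its wide pocket (centre within 16 mm white or 23 mm brown along the row, 14 mm white or 18 mm brown across it), one die (any) in each narrow pocket (16 mm along the row, 28 mm across); all upright within 0.12 rad, undersides 8 mm or less above the bench, at rest (x of white_carton in the frame of tray_two between -0.014 and 0.014 m and y of white_carton in the frame of tray_two between 0.015 and 0.047 m and z of white_carton in the frame of tray_two between -0.003 and 0.008 m and angle between each of white_carton, small_brown_carton's own z axis and vertical below 0.12 rad and x of small_brown_carton in the frame of tray_three between -0.018 and 0.018 m and y of small_brown_carton in the frame of tray_three between 0.039 and 0.085 m and z of small_brown_carton in the frame of tray_three between -0.003 and 0.008 m and (((x of die_0 in the frame of tray_two between -0.028 and 0.028 m and y of die_0 in the frame of tray_two between -0.061 and -0.029 m and z of die_0 in the frame of tray_two between -0.003 and 0.008 m and angle between die_0's own z axis and vertical below 0.12 rad) and (x of die_1 in the frame of tray_three between -0.028 and 0.028 m and y of die_1 in the frame of tray_three between -0.032 and 0 m and z of die_1 in the frame of tray_three between -0.003 and 0.008 m and angle between die_1's own z axis and vertical below 0.12 rad) and (x of die_2 in the frame of tray_three between -0.028 and 0.028 m and y of die_2 in the frame of tray_three between -0.094 and -0.062 m and z of die_2 in the frame of tray_three between -0.003 and 0.008 m and angle between die_2's own z axis and vertical below 0.12 rad)) or ((x of die_0 in the frame of tray_two between -0.028 and 0.028 m and y of die_0 in the frame of tray_two between -0.061 and -0.029 m and z of die_0 in the frame of tray_two between -0.003 and 0.008 m and angle between die_0's own z axis and vertical below 0.12 rad) and (x of die_2 in the frame of tray_three between -0.028 and 0.028 m and y of die_2 in the frame of tray_three between -0.032 and 0 m and z of die_2 in the frame of tray_three between -0.003 and 0.008 m and angle between die_2's own z axis and vertical below 0.12 rad) and (x of die_1 in the frame of tray_three between -0.028 and 0.028 m and y of die_1 in the frame of tray_three between -0.094 and -0.062 m and z of die_1 in the frame of tray_three between -0.003 and 0.008 m and angle between die_1's own z axis and vertical below 0.12 rad)) or ((x of die_1 in the frame of tray_two between -0.028 and 0.028 m and y of die_1 in the frame of tray_two between -0.061 and -0.029 m and z of die_1 in the frame of tray_two between -0.003 and 0.008 m and angle between die_1's own z axis and vertical below 0.12 rad) and (x of die_0 in the frame of tray_three between -0.028 and 0.028 m and y of die_0 in the frame of tray_three between -0.032 and 0 m and z of die_0 in the frame of tray_three between -0.003 and 0.008 m and angle between die_0's own z axis and vertical below 0.12 rad) and (x of die_2 in the frame of tray_three between -0.028 and 0.028 m and y of die_2 in the frame of tray_three between -0.094 and -0.062 m and z of die_2 in the frame of tray_three between -0.003 and 0.008 m and angle between die_2's own z axis and vertical below 0.12 rad)) or ((x of die_1 in the frame of tray_two between -0.028 and 0.028 m and y of die_1 in the frame of tray_two between -0.061 and -0.029 m and z of die_1 in the frame of tray_two between -0.003 and 0.008 m and angle between die_1's own z axis and vertical below 0.12 rad) and (x of die_2 in the frame of tray_three between -0.028 and 0.028 m and y of die_2 in the frame of tray_three between -0.032 and 0 m and z of die_2 in the frame of tray_three between -0.003 and 0.008 m and angle between die_2's own z axis and vertical below 0.12 rad) and (x of die_0 in the frame of tray_three between -0.028 and 0.028 m and y of die_0 in the frame of tray_three between -0.094 and -0.062 m and z of die_0 in the frame of tray_three between -0.003 and 0.008 m and angle between die_0's own z axis and vertical below 0.12 rad)) or ((x of die_2 in the frame of tray_two between -0.028 and 0.028 m and y of die_2 in the frame of tray_two between -0.061 and -0.029 m and z of die_2 in the frame of tray_two between -0.003 and 0.008 m and angle between die_2's own z axis and vertical below 0.12 rad) and (x of die_0 in the frame of tray_three between -0.028 and 0.028 m and y of die_0 in the frame of tray_three between -0.032 and 0 m and z of die_0 in the frame of tray_three between -0.003 and 0.008 m and angle between die_0's own z axis and vertical below 0.12 rad) and (x of die_1 in the frame of tray_three between -0.028 and 0.028 m and y of die_1 in the frame of tray_three between -0.094 and -0.062 m and z of die_1 in the frame of tray_three between -0.003 and 0.008 m and angle between die_1's own z axis and vertical below 0.12 rad)) or ((x of die_2 in the frame of tray_two between -0.028 and 0.028 m and y of die_2 in the frame of tray_two between -0.061 and -0.029 m and z of die_2 in the frame of tray_two between -0.003 and 0.008 m and angle between die_2's own z axis and vertical below 0.12 rad) and (x of die_1 in the frame of tray_three between -0.028 and 0.028 m and y of die_1 in the frame of tray_three between -0.032 and 0 m and z of die_1 in the frame of tray_three between -0.003 and 0.008 m and angle between die_1's own z axis and vertical below 0.12 rad) and (x of die_0 in the frame of tray_three between -0.028 and 0.028 m and y of die_0 in the frame of tray_three between -0.094 and -0.062 m and z of die_0 in the frame of tray_three between -0.003 and 0.008 m and angle between die_0's own z axis and vertical below 0.12 rad))) and linear speed of each of die_0, die_1, die_2, white_carton, small_brown_carton below 0.02 m/s); the robot touches nothing.
It fails at once if the larger brown carton is moved more than 20 mm (distance of long_brown_carton from where it was at the start of the episode above 0.02 m).
It also fails if it takes over 118 s, if anything falls off the work surface, if the arm or the gripper's body presses on something with over 40 N, if the wrist force passes 120 N, or if a joint passes its speed limit or range.

## Robot

A 6-joint arm with a two-finger parallel gripper is mounted at the origin on a cart in front of the work surface, level with it; the furniture and walls round the work are solid. World frame = base frame: x ahead of the robot, y to its left, z up, the work surface at z = 0. Lengths are in m, angles in rad, forces in N, time in s.
With the tool pointing down it reaches from about 0.3 to 1 m from the base axis. Payload 5.1 kg.
Tool frame: the origin (TCP) lies at the very end of the fingers, on their centre line; the grasp point (between the pads) lies grip_point_offset behind it (grip_point_offset is the distance from the TCP to the grasp point, in m); x points along the fingers, y is the direction in which the jaws open and shut, and the axes are right-handed (so a half turn about x gives the same grasp; the last joint's range is limited). The gripper opens to 95 mm and grips with 3 to 60 N. Pads are 20 mm wide; open, the fingers measure 119 mm over their backs; the gripper's body (75 mm by 180 mm) begins 59 mm behind the grasp point.
Start: joints at [1.26, 0.124, 1.65, -0, 1.367, -0.083], TCP at [0.147, 0.633, 0.215] pointing down, gripper open.
Joint ranges: [-2.61, 2.61], [-1.02, 2.33], [0.03, 2.71], [-1.35, 4.49], [0.32, 2.68], [-2.91, 2.91]. Speed limits (rad/s): [2.57, 2.57, 3.14, 3.14, 3.14, 3.14].

## Interface

Orientations are given as [roll, pitch, yaw] about the fixed x, y, z axes, in that order (R = Rz(yaw) Ry(pitch) Rx(roll)).
In Python, from station import * gives the robot as it stands.
- The arm moves only by the tool play_rows, never from a script. Its argument "targets" is a list of rows, each an object of numbers: "dx", "dy", "dz": the shift along the tool's x, y, z each as a share of 0.6 m, from -1 to 1; "wx", "wy", "wz": the turn, a rotation vector about the tool's x, y, z each as a share of 360 degrees, from -1 to 1; "hand": the closure, from 0 (fully open) to 1 (shut). In form: [{"dx": .., "dy": .., "dz": .., "wx": .., "wy": .., "wz": .., "hand": ..}, ...]. A call has 1 to 5 rows; each row shifts and turns the pose as measured when the row begins, along the tool's axes as they then stand; what a row does not reach is not made up. A row lasts 1/8 s, in which the tool goes at most 62.5 mm and 10.7 degrees, less where a joint would pass 70% of its speed; a pose out of reach is approached as far as the arm can. A call with a number of a shift or a turn outside -1 to 1 is refused whole. A call with a gripper value outside its range is refused whole. The fingers move at their own pace and stop on an object; "squeeze" is the grip in N (left out, the last holds). Time passes only in rows, so rows that do not move let the fingers close. It gives the time, the measured TCP pose, the force and the opening at its end, in the units of the state.
- observe(): the state, without advancing time (a new reading comes with each control period).
- grab_frame(name): name is "side" or "top"; returns (picture, depth): 400x640x3 uint8, red, green, blue; 400x640 float32, m along the optical axis (not along the pixel's ray), 0 where there is no reading.
- camera_info(name): a dict with "camera_matrix" (3x3 intrinsics, pixels), "k1" (the pictures are not rectified: a ray, as slopes to the right and down, at radius r is drawn at 1 + k1 r^2 times it, then the intrinsics apply), "position" and "attitude" of the camera in the world. Camera axes: x right, y down, z forward; pixel columns grow to the right and rows downward; lengths in m; the calibration is good to about 2 mm. A picture is of the moment at which its call begins. camera_info takes no time and is no camera call.
- close_job(): hands the job in, once; it reports no verdict.
Trained networks look in the newest picture that a camera, given by its name, has taken for a name from the list of things; names that differ only in an ending like _2 or _b are one class to them, and where a whole thing is asked for, a point or a joint stands for the part that bears it (a point fixed in the world has none). Each returns a list of dicts, best first, with "confidence" (0 to 1); they miss things now and then, are a little off and sometimes report something else, mostly with a low value. They report only what shows in the picture. A call takes as long as a camera call.
- boxes_of(camera, label): "bbox" ([left, top, right, bottom] in pixels, round what is visible of it).
- outline_of(camera, label): "mask" (400x640 bool, what is visible of it) and "bbox" ([left, top, right, bottom] in pixels, round what is visible of it).
The state is a dict: "clock": time; "joint_pos": joint angles; "dq": joint speeds; "effort": joint torques, N m; "tcp_pos": TCP position; "ee_rot": TCP orientation; "force": force on the tool from outside, world axes, zero at the start; "torque": the same for the moment, N m; "width": opening from 0.0 (shut) to 1.0 (fully open).
Only numpy, scipy, OpenCV 4.12 (cv2) and the standard library are available. Lean on these libraries where they do the work, as an engineer would, in place of code of your own. Each camera call takes 0.05 s, during which the arm holds its last target.

## Working session

There is one attempt and no reset: what is moved stays moved. The work goes in short steps, Python scripts to look and compute and a tool call to move; the robot and the scene stay as the last step left them, time stands still between calls to the robot, and variables do not carry over. Pictures are saved under pics/ and viewed, and the job is handed in when it is done.

Besides the shell and the picture viewer there is one more tool, called after "Emit:" as a command line: name --argument value ..., lists and objects as JSON in quotes. play_rows: Moves the arm, as the interface text tells. Its arguments: {"type":"object","properties":{"targets":{"type":"array"},"squeeze":{"type":"number"}},"required":["targets"]}

```bash
mkdir -p pics; ls; cat > h.py <<'E'
from station import *
import numpy as np, cv2
from scipy.spatial.transform import Rotation as Ro
E
python3 - <<'E'
from h import *
s=observe(); print(s)
for n in("top","side"):
    p,d=grab_frame(n); cv2.imwrite(f"pics/{n}0.png",p[...,::-1]); print(n,camera_info(n)); np.savez(f"{n}0.npz",p=p,d=d)
import station; print([x for x in dir(station) if x[0]!='_'])
E
```

```text
pics
{'clock': 0.0, 'joint_pos': array([ 1.26041172e+00,  1.24487490e-01,  1.65162678e+00,  3.25760168e-06,
        1.36746336e+00, -8.25526835e-02]), 'dq': array([-6.84680152e-05, -2.49151686e-05, -3.64166058e-04,  1.21243772e-04,
        4.27219729e-04, -1.11748768e-03]), 'effort': array([-1.19763907e-03, -4.17600846e+01, -3.59930098e+01,  7.73207238e-02,
        4.93809977e-02, -1.90036326e-04]), 'tcp_pos': array([0.14662245, 0.63261773, 0.21342634]), 'ee_rot': array([-1.65495566,  1.56881134, -1.88278824]), 'force': array([ 0.34234566, -0.06649569,  0.5429968 ]), 'torque': array([ 0.02692194,  0.00447274, -0.03214644]), 'width': 1.0016437302069023}
top {'camera_matrix': array([[402.05872342,   0.        , 323.35126451],
       [  0.        , 402.05872342, 203.23681885],
       [  0.        ,   0.        ,   1.        ]]), 'k1': 0.018168790742496, 'position': array([0.48107262, 0.15193506, 0.9695144 ]), 'attitude': array([-3.05741763,  0.01580786, -1.59935259])}
side {'camera_matrix': array([[477.25309319,   0.        , 307.03104193],
       [  0.        , 477.25309319, 204.61233346],
       [  0.        ,   0.        ,   1.        ]]), 'k1': -0.02340367243868338, 'position': array([ 0.50175558, -0.69919553,  0.8458443 ]), 'attitude': array([-2.32758178, -0.00903241, -0.07409177])}
['PlanningError', 'boxes_of', 'camera_info', 'close_job', 'grab_frame', 'grip_point_offset', 'observe', 'outline_of']
```

View pics/top0.png

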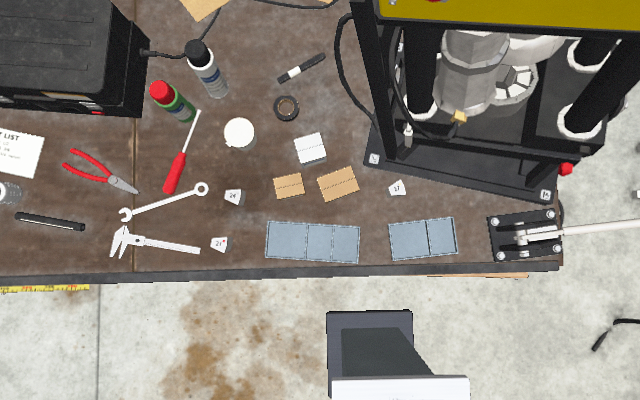

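View pics/side0.png

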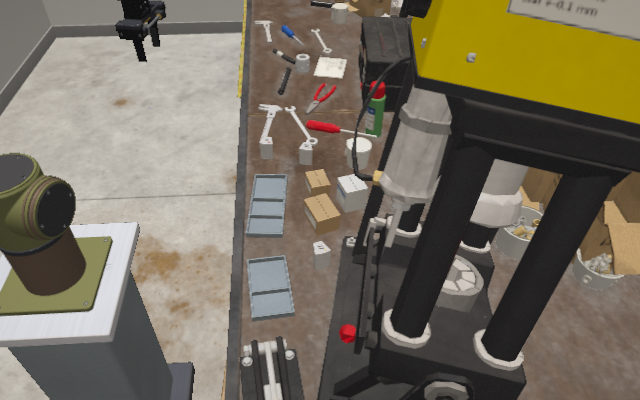

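The top view shows the dies at about (233,196), (219,244) and (398,188). The white carton is at (310,149), the small brown at (289,186) and the long brown at (338,184). The three-pocket tray is at (312,242) and the two-pocket tray at (422,239).

```bash
cat >> h.py <<'E'
def cloud(n,d):
    c=camera_info(n);K=c['camera_matrix'];k=c['k1']
    v,u=np.mgrid[:400,:640].astype(float)
    dist=np.array([k,0,0,0,0])
    pts=cv2.undistortPoints(np.stack([u,v],-1).reshape(-1,1,2),K,dist).reshape(400,640,2)
    P=np.concatenate([pts*d[...,None],d[...,None]],-1)
    R=Ro.from_euler('xyz',c['attitude']).as_matrix()
    W=P@R.T+c['position']
    W[d==0]=np.nan
    return W
def proj(n,X):
    c=camera_info(n);R=Ro.from_euler('xyz',c['attitude'])
    P=R.inv().apply(np.atleast_2d(X)-c['position'])
    q=P[:,:2]/P[:,2:];r2=(q**2).sum(1,keepdims=True);q=q*(1+c['k1']*r2)
    return q@c['camera_matrix'][:2,:2].T+c['camera_matrix'][:2,2]
NAMES=["die_0","white_carton","small_brown_carton","long_brown_carton","tray_two","tray_three"]
E
python3 - <<'E'
from h import *
import pickle
out={}
for n in("top","side"):
    grab_frame(n) if 0 else None
    d=np.load(f"{n}0.npz")['d'];W=cloud(n,d)
    b=W[...,2]; print(n,"z at bench", b[215:220,280:300].mean() if n=="top" else 0)
    for l in NAMES:
        rs=outline_of(n,l)
        for r in rs:
            m=r['mask']; X=W[m]; X=X[~np.isnan(X[:,0])]
            if len(X)<10: continue
            zt=np.percentile(X[:,2],95); T=X[X[:,2]>zt-.006]
            if 'tray' in l: T=X
            rect=cv2.minAreaRect((T[:,:2]*1000).astype(np.float32))
            print(n,l,round(r['confidence'],2),r['bbox'],len(X),"ztop %.3f"%zt,"ctr",np.round(rect[0],1),np.round(rect[1],1),round(rect[2],1))
            out.setdefault((n,l),[]).append(m)
pickle.dump(out,open('m.pkl','wb'))
print(observe()['clock'])
E
```

```text
top z at bench nan
top die_0 0.56 [386.8, 178.9, 409.7, 197.8] 229 ztop 0.057 ctr [588.7  -2.7] [31.4 36.3] 4.2
top die_0 0.51 [210.4, 236.0, 232.7, 254.6] 319 ztop 0.057 ctr [473.7 404.4] [35.3 35.1] 80.0
top die_0 0.5 [224.9, 191.9, 247.9, 206.4] 263 ztop 0.057 ctr [579.8 371.9] [35.6 32.6] 85.4
top white_carton 0.69 [294.8, 135.2, 326.8, 167.5] 811 ztop 0.072 ctr [685.3 191.3] [59.1 61.8] 14.2
top white_carton 0.4 [273.2, 176.3, 306.0, 200.2] 635 ztop 0.047 ctr [602.3 243.5] [48.9 65.2] 12.0
top small_brown_carton 0.87 [272.6, 174.8, 305.2, 200.7] 668 ztop 0.047 ctr [602.9 243.8] [49.7 65.8] 10.9
top long_brown_carton 0.57 [315.7, 164.6, 361.7, 204.0] 1049 ztop 0.052 ctr [603.4 130. ] [60.3 84.9] 18.9
top tray_two 0.93 [386.9, 217.7, 458.0, 263.8] 2470 ztop 0.015 ctr [472.1 -66.8] [ 90.4 155.6] 4.8
top tray_two 0.27 [387.4, 183.4, 410.1, 196.4] 226 ztop 0.057 ctr [588.1  -9. ] [33.5 48.6] 12.6
top tray_three 0.89 [263.4, 220.5, 361.5, 263.7] 3499 ztop 0.015 ctr [471.7 193.3] [222.7  91. ] 85.6
side z at bench 0
side die_0 0.77 [309.9, 240.3, 332.1, 273.1] 419 ztop 0.057 ctr [593.1  -2.7] [34.4 40.6] 1.6
side die_0 0.72 [303.4, 138.8, 314.7, 164.4] 276 ztop 0.058 ctr [585.6 371.5] [38.8 33.2] 85.4
side die_0 0.7 [262.0, 134.7, 273.1, 158.3] 260 ztop 0.058 ctr [477.1 405.1] [37.2 34.2] 82.6
side white_carton 0.71 [336.7, 173.4, 371.8, 214.4] 972 ztop 0.073 ctr [683.8  81.5] [287.1  70.2] 86.6
side small_brown_carton 0.91 [306.2, 166.9, 330.5, 194.6] 571 ztop 0.048 ctr [609.3 225.4] [ 52.5 108.7] 8.1
side long_brown_carton 0.91 [304.2, 189.0, 344.5, 237.5] 1111 ztop 0.053 ctr [605.9 130.2] [61.5 88.6] 18.9
side tray_two 0.83 [246.4, 255.7, 294.1, 315.8] 2614 ztop 0.016 ctr [474.8 -58.4] [ 93.5 175.8] 5.0
side tray_three 0.89 [244.4, 173.5, 289.4, 238.8] 2278 ztop 0.017 ctr [474.2 194.8] [228.7  95.5] 84.1
0.7
```

```bash
cat >> h.py <<'E'
TRAP=np.array([[-18.5,-18],[18.5,-18],[10,18],[-10,18]])/1000
def rectp(a,b): return np.array([[-a,-b],[a,-b],[a,b],[-a,b]])/2000
SH={'die':(TRAP,.056),'white':(rectp(59,62),.071),'small':(rectp(51,66),.046),'long':(rectp(61,85),.051),'t2':(rectp(88,156),.015),'t3':(rectp(88,222),.015)}
def topmask(n,W,kind,x,y,rad=None):
    P,h=SH[kind]; rad=rad or np.hypot(*np.abs(P).max(0))+.02
    lo=h-.008 if kind[0]!='t' else -1
    with np.errstate(invalid='ignore'):
        return (W[...,2]>lo)&(W[...,2]<h+.012)&(np.hypot(W[...,0]-x,W[...,1]-y)<rad)
def fit(n,m,kind,x0,y0,yaws):
    from scipy.optimize import minimize
    P,h=SH[kind]
    S=8
    r,c=np.where(m); u0,v0=c.min()-8,r.min()-8; w_,h_=c.max()-u0+8,r.max()-v0+8
    M=cv2.resize(m[v0:v0+h_,u0:u0+w_].astype(np.uint8),None,fx=S,fy=S,interpolation=cv2.INTER_NEAREST)
    def f(p):
        co,si=np.cos(p[2]*.1),np.sin(p[2]*.1) if 0 else np.sin(p[2]*.1)
        X=P@np.array([[co,si],[-si,co]])+p[:2]/100
        q=(proj(n,np.c_[X,np.full(len(X),h)])-[u0,v0]+.5)*S-.5
        I=np.zeros_like(M);cv2.fillPoly(I,[np.round(q*16).astype(np.int32)],1,shift=4)
        return -(I&M).sum()/(I|M).sum()
    best=None
    for y in yaws:
        r=minimize(f,[x0*100,y0*100,y*10],method='Nelder-Mead',options=dict(initial_simplex=np.array([[x0*100,y0*100,y*10],[x0*100+.8,y0*100,y*10],[x0*100,y0*100+.8,y*10],[x0*100,y0*100,y*10+2]]),maxiter=150))
        if best is None or r.fun<best.fun: best=r
    return best.x[0]/100,best.x[1]/100,best.x[2]/10,-best.fun
E
python3 - <<'E'
from h import *
import pickle
out=pickle.load(open('m.pkl','rb'))
G=[('die',.589,-.003),('die',.475,.405),('die',.581,.372),('white',.685,.191),('small',.603,.244),('long',.603,.13),('t2',.472,-.067),('t3',.472,.194)]
for n in("top","side"):
    z=np.load(f"{n}0.npz");W=cloud(n,z['d'])
    big=cv2.resize(z['p'],None,fx=1)
    for k,x,y in G:
        if k[0]=='t': m=out[(n,{'t2':'tray_two','t3':'tray_three'}[k])][0]; ys=[0.]
        else:
            m=topmask(n,W,k,x,y); ys=np.radians(np.arange(-180,180,30)) if k=='die' else [.2]
        if m.sum()<20: print(n,k,'few');continue
        r=fit(n,m,k,x,y,ys); print(n,k,np.round(r,4),'deg %.1f'%np.degrees(r[2]),m.sum())
E
python3 - <<'E'
import cv2
a=cv2.imread('pics/top0.png')
cv2.imwrite('pics/crop0.png',cv2.resize(a[120:270,200:470],None,fx=2.9,fy=2.9,interpolation=cv2.INTER_CUBIC))
E
```

```text
Traceback (most recent call last):
cv2.error: OpenCV(4.12.0) /io/opencv/modules/imgproc/src/resize.cpp:4211: error: (-215:Assertion failed) inv_scale_y > 0 in function 'resize'
```

View pics/crop0.png

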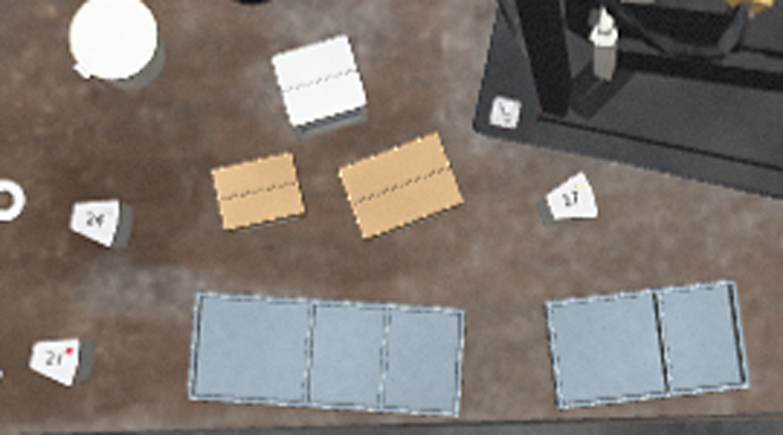

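```bash
python3 - <<'E'
from h import *
import pickle
out=pickle.load(open('m.pkl','rb'))
G=[('die',.589,-.003),('die',.475,.405),('die',.581,.372),('white',.685,.191),('small',.603,.244),('long',.603,.13),('t2',.472,-.067),('t3',.472,.194)]
for n in("top","side"):
    z=np.load(f"{n}0.npz");W=cloud(n,z['d'])
    for k,x,y in G:
        if k[0]=='t': m=out[(n,{'t2':'tray_two','t3':'tray_three'}[k])][0]; ys=[0.]
        else:
            m=topmask(n,W,k,x,y); ys=np.radians(np.arange(-180,180,30)) if k=='die' else [.2]
        if m.sum()<20: print(n,k,'few');continue
        r=fit(n,m,k,x,y,ys); print(n,k,np.round(r,4),'deg %.1f'%np.degrees(r[2]),m.sum())
# obstacles height map around
W=cloud('top',np.load('top0.npz')['d'])
for x0 in np.arange(.40,.90,.04):
    row=[]
    for y0 in np.arange(.48,-.2,-.04):
        s=(W[...,0]>x0)&(W[...,0]<x0+.04)&(W[...,1]<y0)&(W[...,1]>y0-.04)
        row.append('%4d'%(1000*np.nanmax(W[s][:,2])) if s.any() else '   .')
    print('%.2f'%x0,*row)
E
python3 -c "
from station import *
print(grip_point_offset)"
```

```text
top die [ 0.621   0.005  -3.1416 -0.    ] deg -180.0 200
top die [ 0.4972  0.4367 -3.4749 -0.    ] deg -199.1 206
0.0188h.py:39: RuntimeWarning: overflow encountered in scalar negative
  return -(I&M).sum()/(I|M).sum()
Traceback (most recent call last):
  File "h.py", line 42, in fit
    r=minimize(f,[x0*100,y0*100,y*10],method='Nelder-Mead',options=dict(initial_simplex=np.array([[x0*100,y0*100,y*10],[x0*100+.8,y0*100,y*10],[x0*100,y0*100+.8,y*10],[x0*100,y0*100,y*10+2]]),maxiter=150))
  File "h.py", line 37, in f
    q=(proj(n,np.c_[X,np.full(len(X),h)])-[u0,v0]+.5)*S-.5
       ~~~~^^^^^^^^^^^^^^^^^^^^^^^^^^^^^^
  File "h.py", line 15, in proj
    c=camera_info(n);R=Ro.from_euler('xyz',c['attitude'])
ValueError: time passes only in moves, steps and waits
```

```bash
sed -i 's/return -(I&M).sum()\/(I|M).sum()/return -float((I\&M).sum())\/float((I|M).sum())/' h.py
sed -i 's/^from scipy.spatial.*/&\nimport station,functools\ncamera_info=functools.lru_cache(None)(station.camera_info)/' h.py
cat > s1.py <<'E'
from h import *
import pickle
out=pickle.load(open('m.pkl','rb'))
G=[('die',.589,-.003),('die',.475,.405),('die',.581,.372),('white',.685,.191),('small',.603,.244),('long',.603,.13),('t2',.472,-.067),('t3',.472,.194)]
for n in("top","side"):
    z=np.load(f"{n}0.npz");W=cloud(n,z['d'])
    for k,x,y in G:
        if k[0]=='t': m=out[(n,{'t2':'tray_two','t3':'tray_three'}[k])][0]; ys=[0.]
        else:
            m=topmask(n,W,k,x,y); ys=np.radians(np.arange(-180,180,30)) if k=='die' else [.2]
        if m.sum()<20: print(n,k,'few');continue
        r=fit(n,m,k,x,y,ys); print(n,k,np.round(r,4),'deg %.1f'%np.degrees(r[2]),m.sum())
W=cloud('top',np.load('top0.npz')['d'])
for x0 in np.arange(.40,.90,.04):
    row=[]
    for y0 in np.arange(.48,-.2,-.04):
        s=(W[...,0]>x0)&(W[...,0]<x0+.04)&(W[...,1]<y0)&(W[...,1]>y0-.04)
        row.append('%4d'%(1000*np.nanmax(W[s][:,2])) if s.any() else '   .')
    print('%.2f'%x0,*row)
E
python3 s1.py; python3 -c "
from station import *
print(grip_point_offset, observe()['clock'])"
```

```text
top die [ 0.5862 -0.0024  0.3066  0.9236] deg 17.6 200
top die [ 0.4739  0.4036 -0.1997  0.917 ] deg -11.4 206
top die [ 0.5822  0.3714 -0.2455  0.9294] deg -14.1 201
top white [0.6844 0.1912 0.257  0.9604] deg 14.7 693
top small [0.6025 0.2435 0.1991 0.9408] deg 11.4 617
top long [0.6028 0.1299 0.3267 0.9491] deg 18.7 976
top t2 [ 0.4721 -0.0655  0.0729  0.9677] deg 4.2 2475
top t3 [ 0.4718  0.1935 -0.0906  0.9773] deg -5.2 3516
side die [ 0.5905 -0.0048  0.2567  0.8303] deg 14.7 192
side die [ 0.4772  0.4006 -0.1767  0.7623] deg -10.1 103
side die [ 0.586   0.3686 -0.0802  0.7513] deg -4.6 107
side white [0.687  0.1857 0.3217 0.8514] deg 18.4 411
side small [0.6063 0.24   0.1944 0.8725] deg 11.1 370
side long [0.6059 0.1273 0.3294 0.8893] deg 18.9 691
side t2 [ 0.475  -0.0733  0.085   0.9291] deg 4.9 2630
side t3 [ 0.4749  0.1852 -0.0929  0.9236] deg -5.3 2289
0.40    7    7    7    7   18   17   18   16   20   18    8   17   19   19   18   18    8
0.44    7   58   60    4   19    7   18    8   17   17    3   17    8   14   16   16    5
0.48    6   57   59    4   17   16   18   17 
[... 255 characters left out ...]
  48   48   53   53   53    3   52  346  313   27   26  148
0.64    5    4    4    4    3    4   74   73   70   49  420  401  347  318  318  585  576
0.68    3    3   72   73   60    3   74   74   70    5  578  582  580  593  605  610  153
0.72   19    4   71   71   67    4    3    3    2  542  554  566  569  498  464  374  376
0.76  172    6    3   66   16   22   22    2    5  509  430  417  419  286    .  392  391
0.80  169  161  106    4    3   22   22    3  211  182  364  312  134  147  147    .  189
0.84    6  200  197    3    3   22   18    3  275  285  347  296  124  218  209    .    .
0.88    1  197  193    3    3   19   20   20   11  280    2  221  201   14    .    .    .
0.0188 0.7
```

```bash
python3 - <<'E'
from h import *
for n in('top','side'):
    W=cloud(n,np.load(f'{n}0.npz')['d'])
    print(n)
    print('     ',*['%4d'%(1000*y) for y in np.arange(.10,-.12,-.02)])
    for x0 in np.arange(.54,.72,.01):
        row=[]
        for y0 in np.arange(.10,-.12,-.02):
            s=(abs(W[...,0]-x0-.005)<=.005)&(abs(W[...,1]-y0+.01)<.01)
            row.append('%4d'%(1000*np.nanmax(W[s][:,2])) if s.any() else '   .')
        print('%.2f '%x0,*row)
a=cv2.imread('pics/side0.png')
cv2.imwrite('pics/crop1.png',cv2.resize(a[130:330,230:450],None,fx=2.9,fy=2.9,interpolation=cv2.INTER_CUBIC))
E
```

```text
top
       100   80   60   39   19    0  -20  -40  -60  -80 -100
0.54     1    2    1    4    4    1    1    2    1    2    3
0.55     2    3    3    2    3    2    1    2    2    1    1
0.56     3    3    2    2    2    3    2    2    1    2    1
0.57     1    2    1    1   57   58   56    1    2    1    2
0.58    52    2    1    2   57   58   55    3    2    2    2
0.59    54    2    2    3   57   58   55    2    1    3    1
0.60    51    3    1    1   52   57    1    4    2    1   12
0.61    53    1    3    3    1    3    1    1   13   14   14
0.62    51    3    2    1    1   11   14   14   13   14   27
0.63    50    2    0    2   14  346  329  313   25   26   27
0.64     2    4   12  370  369  347  327  311  301   27   26
0.65     3   14   23  389  367   34   29  305  306   26  123
0.66     1   14  405  401   76   58   40  302  314  155  161
0.67     2   10  420  396  122   65  117  314  318  318  160
0.68     5  428  433  168  143  146  148  312  343  560  586
0.69     1  443  439  219  156  153  300  552  579  598  605
0.70     2  452  449  228  158  541  567  586  593  595  36
[... 526 characters left out ...]
  57   45    3    0    2   12
0.61    53    2    1    3    1   57    2    3   12   14   15
0.62    53    2    2    3    1    1   14   14   15   14   25
0.63    53    2    2    4   12  333  329  313   14   27   25
0.64    51    2   13  371  368  346  329  315   27   27   26
0.65     2   14  380  387  369   27   28  305  305   27   27
0.66     2   13  406  401   59   57   37  305  315  153  162
0.67     2   14  418  409  104   72   97  316  317  319  314
0.68     2   11  432  162  146  144  143  146  346  332  574
0.69     1  441  442  199  159  154  154  379  569  596  607
0.70     .  450  448  238  161  153  553  583  591  596  373
0.71     .  458  455  529  542  565  572  578  456  440  385
```

View pics/crop1.png

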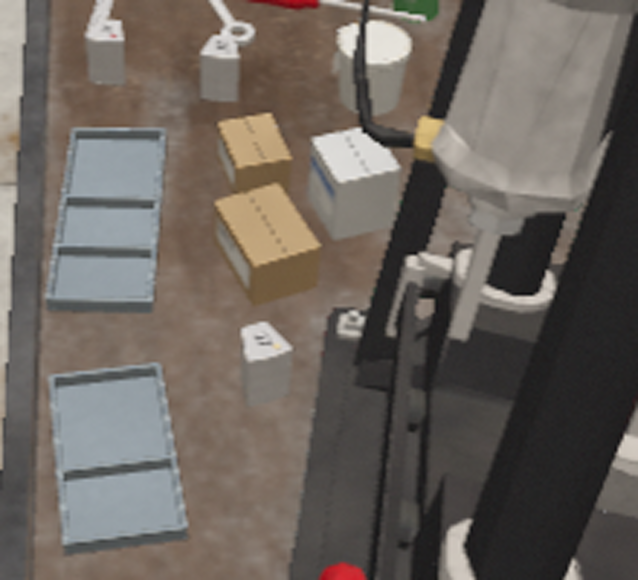

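```bash
python3 - <<'E'
from h import *
W=cloud('top',np.load('top0.npz')['d'])
for v in range(10,200,10):
    print(v,*['%s'%(np.round(W[v,u]*1000).astype(int) if not np.isnan(W[v,u,0]) else '-') for u in range(360,425,10)])
a=cv2.imread('pics/top0.png')
cv2.imwrite('pics/crop2.png',cv2.resize(a[0:215,330:620],None,fx=2.7,fy=2.7,interpolation=cv2.INTER_CUBIC))
E
```

```text
10 [761 106 490] [770  92 474] [741  86 522] [738  75 527] [735  65 530] [733  54 534] [731  44 537]
20 [758 105 471] [762  91 464] [734  85 513] [732  74 516] [729  63 520] [727  52 523] [725  42 526]
30 [755 103 452] [754  90 454] [801  64 363] [829  39 309] [877   4 217] [778  26 403] [773  14 413]
40 [752 102 431] [749  89 435] [789  63 355] [822  36 289] [966 -38  -2] [773  22 383] [770   9 389]
50 [944  63  -1] [745  87 414] [762  67 379] [722  66 460] [930 -33  19] [769  18 359] [765   4 366]
60 [918  64  -2] [741  85 391] [751  66 367] [713  65 451] [894 -27  44] [766  12 330] [761  -1 341]
70 [893  64  -2] [737  82 365] [741  65 353] [702  64 444] [837 -11 121] [761   7 301] [756  -8 312]
80 [866  66   1] [732  79 337] [731  64 339] [693  63 432] [814  -9 125] [756   1 271] [750 -14 283]
90 [842  66  -2] [726  77 309] [722  61 319] [834  -6  12] [791  -8 128] [750  -6 236] [745 -21 249]
100 [816  67  -1] [815  43   1] [716  57 285] [810  -5  10] [673  46 409] [742 -12 204] [738 -29 213]
110 [792  68  -3] [791  43  -3] [710  53 250] [722  28 208] [744  -4 139] [736 -20 161] [731 -37 174]
120 [766  69  -2] [765  45   1] [703  49 210] [708  26 188] [723  -3 137] [652  27 377] [716 -40 157]
130 [740  70   1] [737  47  11] [695  43 166] [694  23 165] [714 -11  88] [697 -20 151] [642   8 356]
140 [716  71   0] [712  48  11] [712  23   8] [681  19 133] [707 -22  26] [682 -25 125] [680 -45 129]
150 [692  71  -3] [688  48  11] [688  24   9] [672  11  79] [680 -19  37] [677 -40  49] [684 -72  11]
160 [666  73  -1] [662  50  17] [663  26  12] [660   3  23] [659 -20  25] [657 -43  27] [657 -67  23]
170 [642  73   0] [641  49   1] [641  25  -2] [638   2  10] [637 -21  11] [636 -46  10] [636 -70   8]
180 [618  74  -3] [617  50  -1] [616  26   0] [615   2   2] [607 -13  55] [614 -47  -3] [613 -70   1]
190 [593  75   1] [592  51  -3] [591  27  -1] [584  11  54] [583 -11  57] [589 -46  -2] [589 -70  -2]
```

View pics/crop2.png

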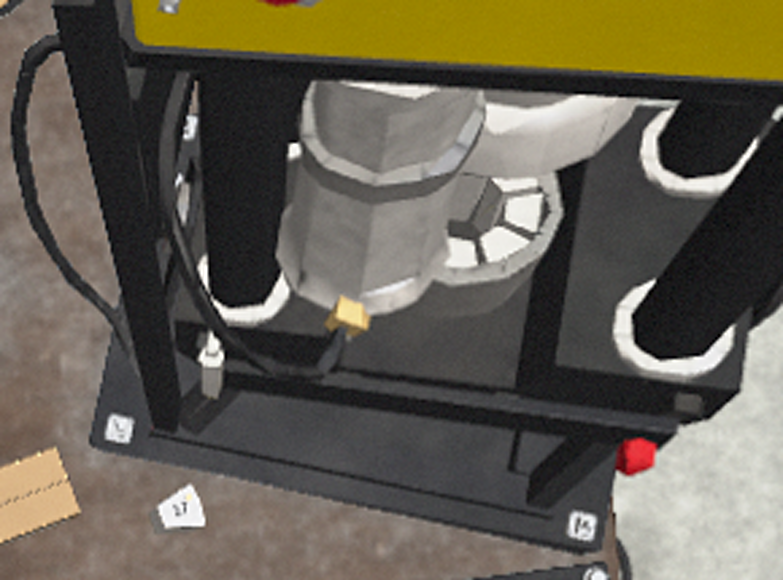

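```bash
cat > plan.py <<'E'
from h import *
def Rdown(phi,tilt=0):
    c,s=np.cos(phi),np.sin(phi)
    R=np.array([[0,c,s],[0,s,-c],[-1,0,0]])
    return Ro.from_matrix(R)*Ro.from_euler('y',tilt)
def cur():
    s=observe(); return np.array(s['tcp_pos']),Ro.from_euler('xyz',s['ee_rot']),s
def plan(way,hand,maxstep=.055,maxrot=9.5):
    """way: list of (pos,phi_deg[,tilt_deg])"""
    p,R,s=cur(); print('clock',s['clock'],'pos',np.round(p,4),'q',np.round(s['joint_pos'],2),'w',round(s['width'],3),'F',np.round(s['force'],1))
    y=R.as_matrix()[:,1]; print('phi',np.round(np.degrees(np.arctan2(y[1],y[0])),1),'x axis',np.round(R.as_matrix()[:,0],3))
    i=0
    for w in way:
        t=np.array(w[0]);best=None
        for k in(0,180):
            tl=np.radians(w[2]) if len(w)>2 else 0
            T=Rdown(np.radians(w[1]+k),tl if k==0 else -tl); rv=(R.inv()*T).as_rotvec()
            if best is None or np.linalg.norm(rv)<np.linalg.norm(best): best=rv
        n=max(1,int(np.ceil(np.linalg.norm(t-p)/maxstep)),int(np.ceil(np.degrees(np.linalg.norm(best))/maxrot)))
        d=(t-p)/n; r=best/n
        print('->',np.round(t,3),w[1:],'rows',n)
        for j in range(n):
            dd=R.inv().apply(d)/.6; ww=r/(2*np.pi)
            print('  {"dx":%.3f,"dy":%.3f,"dz":%.3f,"wx":%.3f,"wy":%.3f,"wz":%.3f,"hand":%s}'%(*dd,*ww,hand))
            R=R*Ro.from_rotvec(r)
        p=t
E
python3 - <<'E'
from plan import *
plan([((.475,.403,.15),90-11.4),((.475,.403,.025),90-11.4)],0)
E
```

```text
clock 0.7 pos [0.1468 0.6332 0.2147] q [ 1.26  0.12  1.65 -0.    1.37 -0.08] w 0.994 F [ 0.1  0.2 -0.6]
phi 76.9 x axis [ 0.  0. -1.]
-> [0.475 0.403 0.15 ] (78.6,) rows 8
  {"dx":0.013,"dy":-0.031,"dz":0.077,"wx":-0.001,"wy":0.000,"wz":-0.000,"hand":0}
  {"dx":0.013,"dy":-0.032,"dz":0.077,"wx":-0.001,"wy":0.000,"wz":-0.000,"hand":0}
  {"dx":0.013,"dy":-0.032,"dz":0.077,"wx":-0.001,"wy":0.000,"wz":-0.000,"hand":0}
  {"dx":0.013,"dy":-0.032,"dz":0.077,"wx":-0.001,"wy":0.000,"wz":-0.000,"hand":0}
  {"dx":0.013,"dy":-0.032,"dz":0.077,"wx":-0.001,"wy":0.000,"wz":-0.000,"hand":0}
  {"dx":0.013,"dy":-0.033,"dz":0.077,"wx":-0.001,"wy":0.000,"wz":-0.000,"hand":0}
  {"dx":0.013,"dy":-0.033,"dz":0.077,"wx":-0.001,"wy":0.000,"wz":-0.000,"hand":0}
  {"dx":0.013,"dy":-0.033,"dz":0.077,"wx":-0.001,"wy":0.000,"wz":-0.000,"hand":0}
-> [0.475 0.403 0.025] (78.6,) rows 3
  {"dx":0.069,"dy":-0.000,"dz":-0.000,"wx":-0.000,"wy":0.000,"wz":-0.000,"hand":0}
  {"dx":0.069,"dy":-0.000,"dz":-0.000,"wx":-0.000,"wy":0.000,"wz":-0.000,"hand":0}
  {"dx":0.069,"dy":-0.000,"dz":-0.000,"wx":-0.000,"wy":0.000,"wz":-0.000,"hand":0}
```

Emit:
play_rows --targets '[{"dx": 0.013,"dy": -0.032,"dz": 0.077,"wx": -0.001,"hand": 0},{"dx": 0.013,"dy": -0.032,"dz": 0.077,"wx": -0.001,"hand": 0},{"dx": 0.013,"dy": -0.032,"dz": 0.077,"wx": -0.001,"hand": 0},{"dx": 0.013,"dy": -0.032,"dz": 0.077,"wx": -0.001,"hand": 0},{"dx": 0.013,"dy": -0.032,"dz": 0.077,"wx": -0.001,"hand": 0}]' --squeeze 30

```text
$.targets[0]: bad value
```

Emit:
play_rows --targets '[{"dx": 0.013,"dy": -0.033,"dz": 0.077,"wx": -0.001,"hand": 0},{"dx": 0.013,"dy": -0.033,"dz": 0.077,"wx": -0.001,"hand": 0},{"dx": 0.013,"dy": -0.033,"dz": 0.077,"wx": -0.001,"hand": 0},{"dx": 0,"dy": 0,"dz": 0,"hand": 0}]'

```text
$.targets[0]: bad value
```

```bash
python3 - <<'E'
from plan import *
plan([((.475,.403,.08),90-11.4),((.475,.403,.025),90-11.4)],0)
E
```

```text
clock 0.7 pos [0.1468 0.6332 0.2147] q [ 1.26  0.12  1.65 -0.    1.37 -0.08] w 0.994 F [ 0.1  0.2 -0.6]
phi 76.9 x axis [ 0.  0. -1.]
-> [0.475 0.403 0.08 ] (78.6,) rows 8
  {"dx":0.028,"dy":-0.031,"dz":0.077,"wx":-0.001,"wy":0.000,"wz":-0.000,"hand":0}
  {"dx":0.028,"dy":-0.032,"dz":0.077,"wx":-0.001,"wy":0.000,"wz":-0.000,"hand":0}
  {"dx":0.028,"dy":-0.032,"dz":0.077,"wx":-0.001,"wy":0.000,"wz":-0.000,"hand":0}
  {"dx":0.028,"dy":-0.032,"dz":0.077,"wx":-0.001,"wy":0.000,"wz":-0.000,"hand":0}
  {"dx":0.028,"dy":-0.032,"dz":0.077,"wx":-0.001,"wy":0.000,"wz":-0.000,"hand":0}
  {"dx":0.028,"dy":-0.033,"dz":0.077,"wx":-0.001,"wy":0.000,"wz":-0.000,"hand":0}
  {"dx":0.028,"dy":-0.033,"dz":0.077,"wx":-0.001,"wy":0.000,"wz":-0.000,"hand":0}
  {"dx":0.028,"dy":-0.033,"dz":0.077,"wx":-0.001,"wy":0.000,"wz":-0.000,"hand":0}
-> [0.475 0.403 0.025] (78.6,) rows 1
  {"dx":0.092,"dy":-0.000,"dz":-0.000,"wx":-0.000,"wy":0.000,"wz":-0.000,"hand":0}
```

Emit:
play_rows --targets '[{"dx": 0.013,"dy": -0.032,"dz": 0.077,"wx": -0.001,"wy": 0,"wz": 0,"hand": 0},{"dx": 0.013,"dy": -0.032,"dz": 0.077,"wx": -0.001,"wy": 0,"wz": 0,"hand": 0},{"dx": 0.013,"dy": -0.032,"dz": 0.077,"wx": -0.001,"wy": 0,"wz": 0,"hand": 0},{"dx": 0.013,"dy": -0.032,"dz": 0.077,"wx": -0.001,"wy": 0,"wz": 0,"hand": 0},{"dx": 0.013,"dy": -0.032,"dz": 0.077,"wx": -0.001,"wy": 0,"wz": 0,"hand": 0}]' --squeeze 30

```text
clock: 1.32
tcp_pos: [0.3555, 0.4895, 0.1763]
ee_rot: [1.327, 1.566, 1.139]
force: [0.4, -0.0, -0.0]
width: 0.995
```

Emit:
play_rows --targets '[{"dx": 0.015,"dy": -0.033,"dz": 0.074,"wx": -0.001,"wy": 0,"wz": 0,"hand": 0},{"dx": 0.015,"dy": -0.033,"dz": 0.074,"wx": -0.001,"wy": 0,"wz": 0,"hand": 0},{"dx": 0.015,"dy": -0.033,"dz": 0.074,"wx": -0.001,"wy": 0,"wz": 0,"hand": 0}]'

```text
clock: 1.7
tcp_pos: [0.4799, 0.4042, 0.1494]
ee_rot: [1.189, 1.564, 1.02]
force: [-0.8, -0.6, 0.1]
width: 0.998
```

```bash
python3 - <<'E'
from plan import *
plan([((.475,.403,.08),90-11.4),((.475,.403,.025),90-11.4)],0)
E
```

```text
clock 1.7 pos [0.4799 0.4042 0.1494] q [ 0.61  0.12  1.77  0.    1.25 -0.79] w 0.998 F [-0.8 -0.6  0.1]
phi 80.3 x axis [ 0.004  0.006 -1.   ]
-> [0.475 0.403 0.08 ] (78.6,) rows 2
  {"dx":0.058,"dy":-0.002,"dz":-0.004,"wx":0.002,"wy":0.000,"wz":-0.001,"hand":0}
  {"dx":0.058,"dy":-0.002,"dz":-0.004,"wx":0.002,"wy":0.000,"wz":-0.001,"hand":0}
-> [0.475 0.403 0.025] (78.6,) rows 1
  {"dx":0.092,"dy":0.000,"dz":0.000,"wx":0.000,"wy":-0.000,"wz":0.000,"hand":0}
```

Emit:
play_rows --targets '[{"dx": 0.058,"dy": -0.002,"dz": -0.004,"wx": 0.002,"wy": 0,"wz": -0.001,"hand": 0},{"dx": 0.058,"dy": -0.002,"dz": -0.004,"wx": 0.002,"wy": 0,"wz": -0.001,"hand": 0},{"dx": 0.06,"dy": 0,"dz": 0,"wx": 0,"wy": 0,"wz": 0,"hand": 0},{"dx": 0.03,"dy": 0,"dz": 0,"wx": 0,"wy": 0,"wz": 0,"hand": 0}]'

```text
clock: 2.2
tcp_pos: [0.4807, 0.4006, 0.0249]
ee_rot: [-0.348, 1.563, -0.549]
force: [0.1, -0.0, -1.2]
width: 1.0
```

```bash
python3 - <<'E'
from plan import *
plan([((.475,.403,.025),90-11.4)],0)
p,d=grab_frame('side'); cv2.imwrite('pics/s1.png',cv2.resize(p[60:260,180:400][...,::-1],None,fx=2.9,fy=2.9))
E
```

```text
clock 2.2 pos [0.4807 0.4006 0.0249] q [ 0.61  0.25  1.84 -0.01  1.04 -0.75] w 1.0 F [ 0.1 -0.  -1.2]
phi 78.4 x axis [ 0.006 -0.004 -1.   ]
-> [0.475 0.403 0.025] (78.6,) rows 1
  {"dx":-0.000,"dy":0.002,"dz":-0.010,"wx":-0.000,"wy":0.001,"wz":0.000,"hand":0}
```

View pics/s1.png

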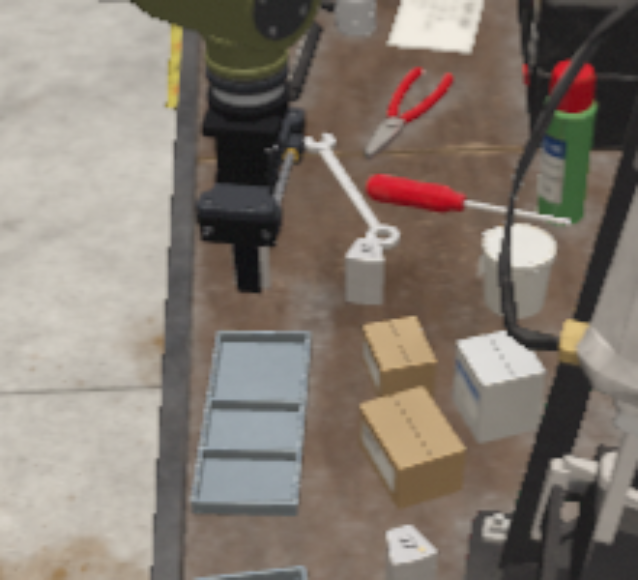

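The gripper is down around the near die at about (250,265), with one finger visible and the die between the jaws. I'll correct a few mm in x and close.

Emit:
play_rows --targets '[{"dx": 0,"dy": 0.002,"dz": -0.01,"wx": 0,"wy": 0.001,"wz": 0,"hand": 0},{"dx": 0,"dy": 0,"dz": 0,"wx": 0,"wy": 0,"wz": 0,"hand": 1},{"dx": 0,"dy": 0,"dz": 0,"wx": 0,"wy": 0,"wz": 0,"hand": 1},{"dx": 0,"dy": 0,"dz": 0,"wx": 0,"wy": 0,"wz": 0,"hand": 1},{"dx": 0,"dy": 0,"dz": 0,"wx": 0,"wy": 0,"wz": 0,"hand": 1}]'

```text
clock: 2.88
tcp_pos: [0.4766, 0.4051, 0.0284]
ee_rot: [0.414, 1.566, 0.213]
force: [0.5, -0.4, 0.4]
width: 0.639
```

Emit:
play_rows --targets '[{"dx": 0,"dy": 0,"dz": 0,"wx": 0,"wy": 0,"wz": 0,"hand": 1},{"dx": 0,"dy": 0,"dz": 0,"wx": 0,"wy": 0,"wz": 0,"hand": 1},{"dx": -0.05,"dy": 0,"dz": 0,"wx": 0,"wy": 0,"wz": 0,"hand": 1},{"dx": -0.08,"dy": 0,"dz": 0,"wx": 0,"wy": 0,"wz": 0,"hand": 1},{"dx": -0.06,"dy": 0,"dz": 0,"wx": 0,"wy": 0,"wz": 0,"hand": 1}]'

```text
clock: 3.5
tcp_pos: [0.4725, 0.4022, 0.1382]
ee_rot: [-2.128, 1.561, -2.329]
force: [0.4, -0.1, -2.1]
width: 0.376
```

```bash
python3 - <<'E'
from plan import *
plan([((.465,.115,.13),90-5.2),((.465,.115,.03),90-5.2)],1)
E
```

```text
clock 3.5 pos [0.4725 0.4022 0.1382] q [ 0.62  0.12  1.78 -0.    1.24 -0.75] w 0.376 F [ 0.4 -0.1 -2.1]
phi 78.5 x axis [-0.006 -0.007 -1.   ]
-> [0.465 0.115 0.13 ] (84.8,) rows 6
  {"dx":0.003,"dy":-0.079,"dz":0.014,"wx":-0.003,"wy":-0.000,"wz":0.000,"hand":1}
  {"dx":0.003,"dy":-0.079,"dz":0.012,"wx":-0.003,"wy":-0.000,"wz":0.000,"hand":1}
  {"dx":0.003,"dy":-0.079,"dz":0.011,"wx":-0.003,"wy":-0.000,"wz":0.000,"hand":1}
  {"dx":0.003,"dy":-0.079,"dz":0.010,"wx":-0.003,"wy":-0.000,"wz":0.000,"hand":1}
  {"dx":0.002,"dy":-0.079,"dz":0.008,"wx":-0.003,"wy":-0.000,"wz":0.000,"hand":1}
  {"dx":0.002,"dy":-0.080,"dz":0.007,"wx":-0.003,"wy":-0.000,"wz":0.000,"hand":1}
-> [0.465 0.115 0.03 ] (84.8,) rows 2
  {"dx":0.083,"dy":-0.000,"dz":-0.000,"wx":0.000,"wy":0.000,"wz":-0.000,"hand":1}
  {"dx":0.083,"dy":-0.000,"dz":-0.000,"wx":0.000,"wy":0.000,"wz":-0.000,"hand":1}
```

```bash
python3 - <<'E'
from plan import *
p,d=grab_frame('side'); W=cloud('side',d); cv2.imwrite('pics/s2.png',cv2.resize(p[60:260,180:400][...,::-1],None,fx=2.9,fy=2.9))
m=(abs(W[...,0]-.4725)<.02)&(abs(W[...,1]-.402)<.035)
X=W[m]; print(len(X),np.round(np.percentile(X[:,2],[0,1,5,20]),3)); 
r=outline_of('side','die_0')
for q in r:
    X=W[q['mask']]; print(round(q['confidence'],2),q['bbox'],np.round(np.nanpercentile(X,[3,50,97],axis=0),3).tolist())
E
```

```text
953 [-0.004 -0.002 -0.001  0.003]
0.81 [301.3, 141.0, 313.8, 164.4] [[0.569, 0.353, 0.008], [0.585, 0.358, 0.04], [0.601, 0.381, 0.059]]
0.8 [308.9, 244.5, 330.3, 271.0] [[0.576, -0.023, 0.002], [0.591, -0.016, 0.043], [0.611, 0.01, 0.058]]
0.45 [259.3, 109.0, 269.0, 128.6] [[0.455, 0.382, 0.103], [0.476, 0.387, 0.125], [0.49, 0.41, 0.159]]
```

View pics/s2.png

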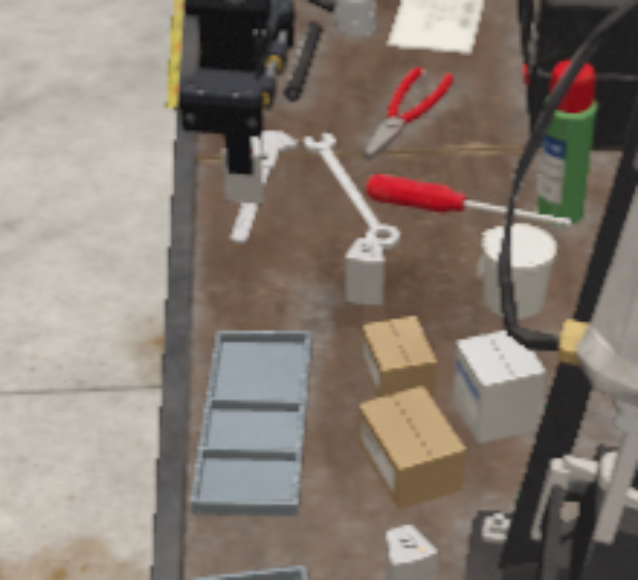

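The die is held at about (245,180), clear of the bench, with its underside about 37 mm below the TCP. I'll carry it to the far narrow pocket of tray_three.

Emit:
play_rows --targets '[{"dx": 0.003,"dy": -0.079,"dz": 0.014,"wx": -0.003,"wy": 0,"wz": 0,"hand": 1},{"dx": 0.003,"dy": -0.079,"dz": 0.012,"wx": -0.003,"wy": 0,"wz": 0,"hand": 1},{"dx": 0.003,"dy": -0.079,"dz": 0.011,"wx": -0.003,"wy": 0,"wz": 0,"hand": 1},{"dx": 0.003,"dy": -0.079,"dz": 0.01,"wx": -0.003,"wy": 0,"wz": 0,"hand": 1},{"dx": 0.003,"dy": -0.079,"dz": 0.009,"wx": -0.003,"wy": 0,"wz": 0,"hand": 1}]'

```text
clock: 4.22
tcp_pos: [0.4648, 0.1588, 0.1222]
ee_rot: [-2.503, 1.558, -2.6]
force: [0.7, -0.7, -2.2]
width: 0.369
```

```bash
python3 - <<'E'
from plan import *
plan([((.466,.114,.085),90-5.2),((.466,.114,.045),90-5.2)],1)
E
```

```text
clock 4.225 pos [0.4648 0.1588 0.1222] q [ 0.22 -0.15  2.08 -0.    1.22 -1.25] w 0.369 F [ 0.7 -0.7 -2.2]
phi 84.4 x axis [-0.011 -0.006 -1.   ]
-> [0.466 0.114 0.085] (84.8,) rows 2
  {"dx":0.031,"dy":-0.037,"dz":0.005,"wx":-0.001,"wy":-0.001,"wz":0.001,"hand":1}
  {"dx":0.031,"dy":-0.037,"dz":0.005,"wx":-0.001,"wy":-0.001,"wz":0.001,"hand":1}
-> [0.466 0.114 0.045] (84.8,) rows 1
  {"dx":0.067,"dy":-0.000,"dz":0.000,"wx":0.000,"wy":-0.000,"wz":-0.000,"hand":1}
```

Emit:
play_rows --targets '[{"dx": 0.031,"dy": -0.037,"dz": 0.005,"wx": -0.001,"wy": -0.001,"wz": 0.001,"hand": 1},{"dx": 0.031,"dy": -0.037,"dz": 0.005,"wx": -0.001,"wy": -0.001,"wz": 0.001,"hand": 1},{"dx": 0,"dy": 0,"dz": 0,"wx": 0,"wy": 0,"wz": 0,"hand": 1}]'

```text
clock: 4.6
tcp_pos: [0.4616, 0.1091, 0.0771]
ee_rot: [2.668, 1.564, 2.578]
force: [-0.5, 0.5, -2.5]
width: 0.375
```

```bash
python3 - <<'E'
from plan import *
plan([((.466,.114,.045),90-5.2)],1)
p,d=grab_frame('top'); cv2.imwrite('pics/t2.png',cv2.resize(p[120:270,200:470][...,::-1],None,fx=2.9,fy=2.9))
p,d=grab_frame('side'); cv2.imwrite('pics/s3.png',cv2.resize(p[130:330,200:420][...,::-1],None,fx=2.9,fy=2.9))
E
```

```text
clock 4.6 pos [0.4616 0.1091 0.0771] q [ 0.12 -0.14  2.15  0.    1.13 -1.37] w 0.375 F [-0.5  0.5 -2.5]
phi 84.9 x axis [-0.006  0.004 -1.   ]
-> [0.466 0.114 0.045] (84.8,) rows 1
  {"dx":0.053,"dy":0.009,"dz":0.007,"wx":0.000,"wy":-0.001,"wz":-0.001,"hand":1}
```

View pics/s3.png

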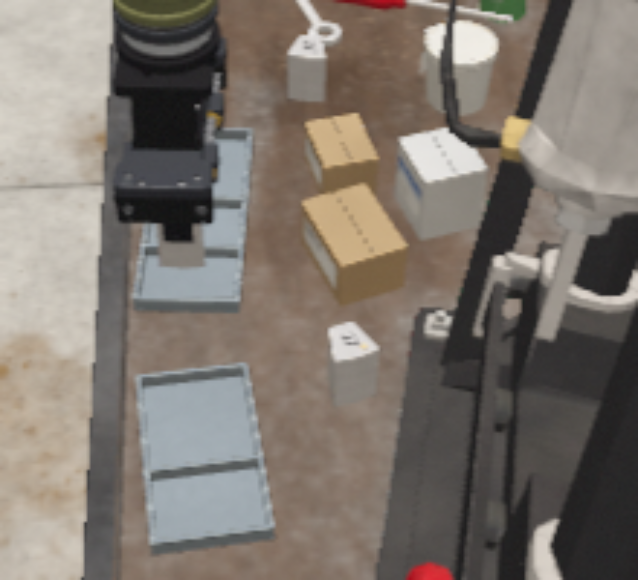

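View pics/t2.png

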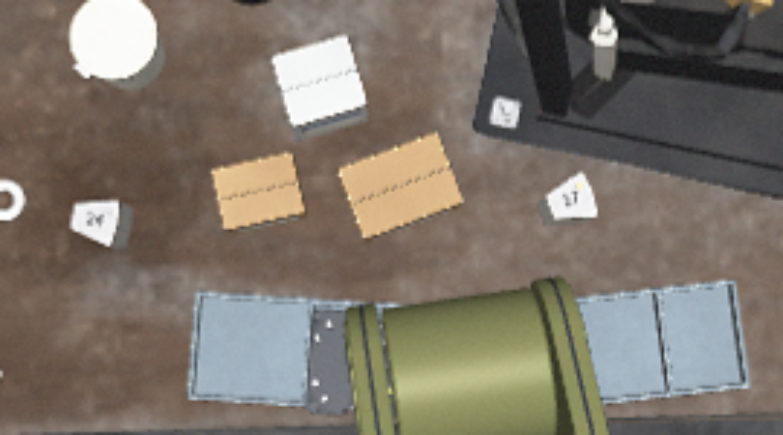

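The die hangs over the last narrow pocket, at side crop (182,250), so I'll lower it.

Emit:
play_rows --targets '[{"dx": 0.027,"dy": 0.008,"dz": 0.006,"wx": 0,"wy": 0,"wz": 0,"hand": 1},{"dx": 0.015,"dy": 0.001,"dz": 0.001,"wx": 0,"wy": 0,"wz": 0,"hand": 1},{"dx": 0.01,"dy": 0,"dz": 0,"wx": 0,"wy": 0,"wz": 0,"hand": 1}]'

```text
clock: 5.08
tcp_pos: [0.4695, 0.1182, 0.0473]
ee_rot: [1.544, 1.565, 1.459]
force: [0.0, 0.1, -2.5]
width: 0.374
```

Emit:
play_rows --targets '[{"dx": 0.005,"dy": -0.005,"dz": -0.005,"wx": 0,"wy": 0,"wz": 0,"hand": 1},{"dx": 0.004,"dy": -0.001,"dz": -0.001,"wx": 0,"wy": 0,"wz": 0,"hand": 1}]'

```text
clock: 5.32
tcp_pos: [0.4651, 0.1152, 0.0411]
ee_rot: [1.737, 1.566, 1.652]
force: [-0.0, 0.6, -1.7]
width: 0.376
```

Emit:
play_rows --targets '[{"dx": 0.004,"dy": 0,"dz": 0,"wx": 0,"wy": 0,"wz": 0,"hand": 1},{"dx": 0.003,"dy": 0,"dz": 0,"wx": 0,"wy": 0,"wz": 0,"hand": 1}]'

```text
clock: 5.58
tcp_pos: [0.466, 0.1153, 0.0389]
ee_rot: [1.501, 1.565, 1.417]
force: [-5.3, -0.1, 11.3]
width: 0.375
```

Emit:
play_rows --targets '[{"dx": 0,"dy": 0,"dz": 0,"wx": 0,"wy": 0,"wz": 0,"hand": 0.52},{"dx": 0,"dy": 0,"dz": 0,"wx": 0,"wy": 0,"wz": 0,"hand": 0.52},{"dx": 0,"dy": 0,"dz": 0,"wx": 0,"wy": 0,"wz": 0,"hand": 0.52}]'

```text
clock: 5.95
tcp_pos: [0.4678, 0.1154, 0.0406]
ee_rot: [0.981, 1.563, 0.896]
force: [-0.3, -0.4, 0.8]
width: 0.48
```

Emit:
play_rows --targets '[{"dx": -0.03,"dy": 0,"dz": 0,"wx": 0,"wy": 0,"wz": 0,"hand": 0.52},{"dx": -0.08,"dy": 0,"dz": 0,"wx": 0,"wy": 0,"wz": 0,"hand": 0.52},{"dx": -0.08,"dy": 0,"dz": 0,"wx": 0,"wy": 0,"wz": 0,"hand": 0.2}]'

```text
clock: 6.32
tcp_pos: [0.4642, 0.1142, 0.155]
ee_rot: [2.332, 1.565, 2.247]
force: [0.9, 0.1, 0.8]
width: 0.537
```

```bash
python3 - <<'E'
from plan import *
plan([((.583,.370,.14),90-13),((.583,.370,.025),90-13)],0)
E
```

```text
clock 6.325 pos [0.4642 0.1142 0.155 ] q [ 0.13 -0.22  2.08  0.01  1.28 -1.36] w 0.537 F [0.9 0.1 0.8]
phi 85.1 x axis [-0.004  0.005 -1.   ]
-> [0.583 0.37  0.14 ] (77,) rows 6
  {"dx":0.004,"dy":0.074,"dz":0.027,"wx":0.004,"wy":-0.000,"wz":-0.000,"hand":0}
  {"dx":0.004,"dy":0.074,"dz":0.025,"wx":0.004,"wy":-0.000,"wz":-0.000,"hand":0}
  {"dx":0.004,"dy":0.075,"dz":0.023,"wx":0.004,"wy":-0.000,"wz":-0.000,"hand":0}
  {"dx":0.004,"dy":0.075,"dz":0.022,"wx":0.004,"wy":-0.000,"wz":-0.000,"hand":0}
  {"dx":0.004,"dy":0.076,"dz":0.020,"wx":0.004,"wy":-0.000,"wz":-0.000,"hand":0}
  {"dx":0.004,"dy":0.076,"dz":0.018,"wx":0.004,"wy":-0.000,"wz":-0.000,"hand":0}
-> [0.583 0.37  0.025] (77,) rows 3
  {"dx":0.064,"dy":-0.000,"dz":0.000,"wx":0.000,"wy":-0.000,"wz":-0.000,"hand":0}
  {"dx":0.064,"dy":-0.000,"dz":0.000,"wx":0.000,"wy":-0.000,"wz":-0.000,"hand":0}
  {"dx":0.064,"dy":-0.000,"dz":0.000,"wx":0.000,"wy":-0.000,"wz":-0.000,"hand":0}
```

Emit:
play_rows --targets '[{"dx": 0.004,"dy": 0.074,"dz": 0.027,"wx": 0.004,"wy": 0,"wz": 0,"hand": 0.25},{"dx": 0.004,"dy": 0.074,"dz": 0.025,"wx": 0.004,"wy": 0,"wz": 0,"hand": 0.25},{"dx": 0.004,"dy": 0.075,"dz": 0.023,"wx": 0.004,"wy": 0,"wz": 0,"hand": 0.25},{"dx": 0.004,"dy": 0.075,"dz": 0.022,"wx": 0.004,"wy": 0,"wz": 0,"hand": 0.25},{"dx": 0.004,"dy": 0.075,"dz": 0.02,"wx": 0.004,"wy": 0,"wz": 0,"hand": 0.25}]'

```text
clock: 6.95
tcp_pos: [0.5731, 0.3316, 0.1615]
ee_rot: [0.701, 1.55, 0.482]
force: [-0.3, -0.8, 0.3]
width: 0.751
```

```bash
python3 - <<'E'
from plan import *
plan([((.583,.370,.14),90-13),((.583,.370,.025),90-13)],0.25)
p,d=grab_frame('side'); cv2.imwrite('pics/s4.png',cv2.resize(p[130:330,200:420][...,::-1],None,fx=2.9,fy=2.9))
p,d=grab_frame('top'); cv2.imwrite('pics/t4.png',cv2.resize(p[120:270,200:470][...,::-1],None,fx=2.9,fy=2.9))
E
```

```text
clock 6.95 pos [0.5731 0.3316 0.1615] q [ 0.44  0.17  1.69  0.    1.26 -0.91] w 0.751 F [-0.3 -0.8  0.3]
phi 77.4 x axis [ 0.019  0.01  -1.   ]
-> [0.583 0.37  0.14 ] (77,) rows 1
  {"dx":0.037,"dy":0.066,"dz":0.002,"wx":0.001,"wy":0.003,"wz":-0.002,"hand":0.25}
-> [0.583 0.37  0.025] (77,) rows 3
  {"dx":0.064,"dy":0.000,"dz":0.000,"wx":0.000,"wy":-0.000,"wz":0.000,"hand":0.25}
  {"dx":0.064,"dy":0.000,"dz":0.000,"wx":0.000,"wy":-0.000,"wz":0.000,"hand":0.25}
  {"dx":0.064,"dy":0.000,"dz":0.000,"wx":0.000,"wy":-0.000,"wz":0.000,"hand":0.25}
```

View pics/s4.png

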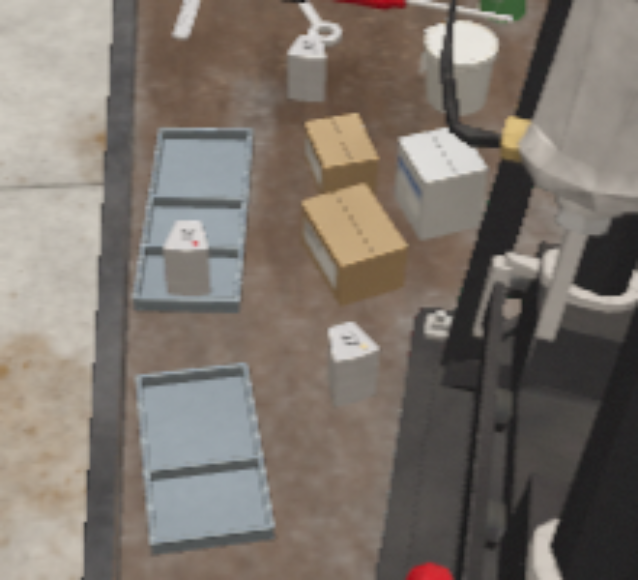

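View pics/t4.png

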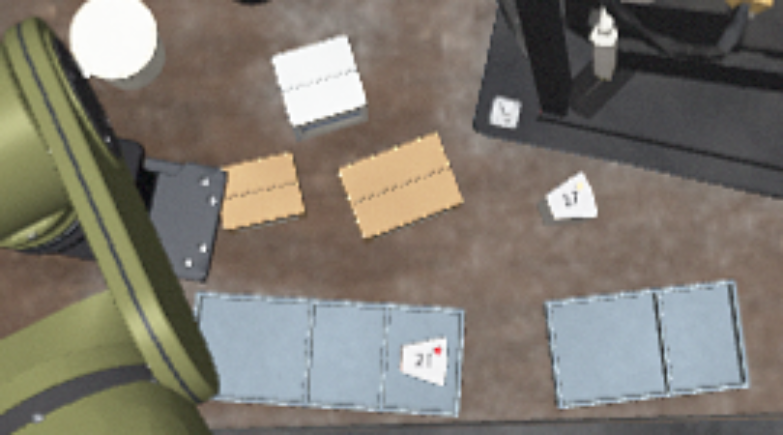

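The first die stands in the last narrow pocket, at top crop (425,360). Next is the second die.

Emit:
play_rows --targets '[{"dx": 0.037,"dy": 0.066,"dz": 0.002,"wx": 0.001,"wy": 0.003,"wz": -0.002,"hand": 0.25},{"dx": 0.064,"dy": 0,"dz": 0,"wx": 0,"wy": 0,"wz": 0,"hand": 0.25}]'

```text
clock: 7.3
tcp_pos: [0.5866, 0.3741, 0.1067]
ee_rot: [1.054, 1.562, 0.832]
force: [-0.2, -0.1, -0.1]
width: 0.749
```

```bash
python3 - <<'E'
from plan import *
plan([((.583,.370,.025),90-13)],0.25)
E
```

```text
clock 7.3 pos [0.5866 0.3741 0.1067] q [ 0.49  0.3   1.63  0.    1.2  -0.86] w 0.749 F [-0.2 -0.1 -0.1]
phi 77.3 x axis [ 0.006  0.006 -1.   ]
-> [0.583 0.37  0.025] (77,) rows 2
  {"dx":0.068,"dy":-0.004,"dz":-0.002,"wx":0.000,"wy":0.000,"wz":-0.001,"hand":0.25}
  {"dx":0.068,"dy":-0.004,"dz":-0.002,"wx":0.000,"wy":0.000,"wz":-0.001,"hand":0.25}
```

Emit:
play_rows --targets '[{"dx": 0.068,"dy": -0.004,"dz": -0.002,"wx": 0,"wy": 0,"wz": -0.001,"hand": 0.25},{"dx": 0.067,"dy": -0.004,"dz": -0.002,"wx": 0,"wy": 0,"wz": -0.001,"hand": 0.25},{"dx": 0,"dy": 0,"dz": 0,"wx": 0,"wy": 0,"wz": 0,"hand": 1},{"dx": 0,"dy": 0,"dz": 0,"wx": 0,"wy": 0,"wz": 0,"hand": 1},{"dx": 0,"dy": 0,"dz": 0,"wx": 0,"wy": 0,"wz": 0,"hand": 1}]'

```text
clock: 7.92
tcp_pos: [0.584, 0.368, 0.0284]
ee_rot: [-0.751, 1.563, -0.973]
force: [-0.2, -1.2, 0.5]
width: 0.493
```

Emit:
play_rows --targets '[{"dx": 0,"dy": 0,"dz": 0,"wx": 0,"wy": 0,"wz": 0,"hand": 1},{"dx": 0,"dy": 0,"dz": 0,"wx": 0,"wy": 0,"wz": 0,"hand": 1},{"dx": 0,"dy": 0,"dz": 0,"wx": 0,"wy": 0,"wz": 0,"hand": 1}]'

```text
clock: 8.3
tcp_pos: [0.5856, 0.3689, 0.0319]
ee_rot: [-0.199, 1.561, -0.421]
force: [-0.5, -1.0, -1.5]
width: 0.379
```

Emit:
play_rows --targets '[{"dx": -0.05,"dy": 0,"dz": 0,"wx": 0,"wy": 0,"wz": 0,"hand": 1},{"dx": -0.09,"dy": 0,"dz": 0,"wx": 0,"wy": 0,"wz": 0,"hand": 1},{"dx": -0.07,"dy": 0,"dz": 0,"wx": 0,"wy": 0,"wz": 0,"hand": 1}]'

```text
clock: 8.68
tcp_pos: [0.5806, 0.3672, 0.153]
ee_rot: [-1.71, 1.559, -1.932]
force: [1.0, 0.9, -1.5]
width: 0.38
```

```bash
python3 - <<'E'
from plan import *
plan([((.471,.177,.12),90-5.2)],1)
E
```

```text
clock 8.675 pos [0.5806 0.3672 0.153 ] q [ 0.49  0.25  1.61 -0.01  1.29 -0.86] w 0.38 F [ 1.   0.9 -1.5]
phi 77.3 x axis [-0.004 -0.011 -1.   ]
-> [0.471 0.177 0.12 ] (84.8,) rows 5
  {"dx":0.012,"dy":-0.070,"dz":-0.022,"wx":-0.004,"wy":-0.000,"wz":0.000,"hand":1}
  {"dx":0.012,"dy":-0.069,"dz":-0.023,"wx":-0.004,"wy":-0.000,"wz":0.000,"hand":1}
  {"dx":0.012,"dy":-0.069,"dz":-0.025,"wx":-0.004,"wy":-0.000,"wz":0.000,"hand":1}
  {"dx":0.011,"dy":-0.068,"dz":-0.027,"wx":-0.004,"wy":-0.000,"wz":0.000,"hand":1}
  {"dx":0.011,"dy":-0.067,"dz":-0.029,"wx":-0.004,"wy":-0.000,"wz":0.000,"hand":1}
```

Emit:
play_rows --targets '[{"dx": 0.008,"dy": -0.07,"dz": -0.022,"wx": -0.004,"wy": 0,"wz": 0,"hand": 1},{"dx": 0.01,"dy": -0.069,"dz": -0.023,"wx": -0.004,"wy": 0,"wz": 0,"hand": 1},{"dx": 0.012,"dy": -0.069,"dz": -0.025,"wx": -0.004,"wy": 0,"wz": 0,"hand": 1},{"dx": 0.012,"dy": -0.068,"dz": -0.027,"wx": -0.004,"wy": 0,"wz": 0,"hand": 1},{"dx": 0.012,"dy": -0.067,"dz": -0.029,"wx": -0.004,"wy": 0,"wz": 0,"hand": 1}]'

```text
clock: 9.3
tcp_pos: [0.4719, 0.1748, 0.127]
ee_rot: [-0.765, 1.561, -0.853]
force: [-0.1, -0.2, -2.8]
width: 0.381
```

```bash
python3 - <<'E'
from plan import *
plan([((.471,.177,.085),90-5.2),((.471,.177,.045),90-5.2)],1)
E
```

```text
clock 9.3 pos [0.4719 0.1748 0.127 ] q [ 0.25 -0.14  2.06 -0.01  1.21 -1.23] w 0.381 F [-0.1 -0.2 -2.8]
phi 85.0 x axis [ 0.006 -0.007 -1.   ]
-> [0.471 0.177 0.085] (84.8,) rows 1
  {"dx":0.070,"dy":0.004,"dz":-0.002,"wx":0.000,"wy":0.001,"wz":0.001,"hand":1}
-> [0.471 0.177 0.045] (84.8,) rows 1
  {"dx":0.067,"dy":0.000,"dz":0.000,"wx":0.000,"wy":0.000,"wz":0.000,"hand":1}
```

Emit:
play_rows --targets '[{"dx": 0.07,"dy": 0.004,"dz": -0.002,"wx": 0,"wy": 0.001,"wz": 0.001,"hand": 1},{"dx": 0.045,"dy": 0,"dz": 0,"wx": 0,"wy": 0,"wz": 0,"hand": 1},{"dx": 0.015,"dy": 0,"dz": 0,"wx": 0,"wy": 0,"wz": 0,"hand": 1}]'

```text
clock: 9.68
tcp_pos: [0.4696, 0.1744, 0.0477]
ee_rot: [-0.011, 1.569, -0.102]
force: [-1.6, -0.5, -2.4]
width: 0.376
```

Emit:
play_rows --targets '[{"dx": 0.012,"dy": 0.004,"dz": 0,"wx": 0,"wy": 0,"wz": 0,"hand": 1},{"dx": 0.005,"dy": 0,"dz": 0,"wx": 0,"wy": 0,"wz": 0,"hand": 1},{"dx": 0.004,"dy": 0,"dz": 0,"wx": 0,"wy": 0,"wz": 0,"hand": 1}]'

```text
clock: 10.05
tcp_pos: [0.471, 0.1776, 0.0359]
ee_rot: [0.153, 1.567, 0.063]
force: [-1.0, 0.8, -3.2]
width: 0.379
```

Emit:
play_rows --targets '[{"dx": 0.004,"dy": 0,"dz": 0,"wx": 0,"wy": 0,"wz": 0,"hand": 1},{"dx": 0.003,"dy": 0,"dz": 0,"wx": 0,"wy": 0,"wz": 0,"hand": 1}]'

```text
clock: 10.3
tcp_pos: [0.4724, 0.1781, 0.0336]
ee_rot: [0.217, 1.565, 0.127]
force: [-4.1, 0.0, 8.2]
width: 0.379
```

Contact. I'll release it and lift.

Emit:
play_rows --targets '[{"dx": 0,"dy": 0,"dz": 0,"wx": 0,"wy": 0,"wz": 0,"hand": 0.52},{"dx": 0,"dy": 0,"dz": 0,"wx": 0,"wy": 0,"wz": 0,"hand": 0.52},{"dx": 0,"dy": 0,"dz": 0,"wx": 0,"wy": 0,"wz": 0,"hand": 0.52},{"dx": -0.05,"dy": 0,"dz": 0,"wx": 0,"wy": 0,"wz": 0,"hand": 0.52},{"dx": -0.09,"dy": 0,"dz": 0,"wx": 0,"wy": 0,"wz": 0,"hand": 0.52}]'

```text
clock: 10.92
tcp_pos: [0.4694, 0.1772, 0.1156]
ee_rot: [-2.211, 1.569, -2.301]
force: [1.2, -0.0, 0.3]
width: 0.48
```

```bash
python3 - <<'E'
from plan import *
plan([((.604,.243,.12),11.3),((.604,.243,.018),11.3)],0.15)
p,d=grab_frame('top'); cv2.imwrite('pics/t5.png',cv2.resize(p[120:270,200:470][...,::-1],None,fx=2.9,fy=2.9))
p,d=grab_frame('side'); cv2.imwrite('pics/s5.png',cv2.resize(p[130:330,200:420][...,::-1],None,fx=2.9,fy=2.9))
E
```

```text
clock 10.925 pos [0.4694 0.1772 0.1156] q [ 0.25 -0.12  2.07 -0.    1.2  -1.23] w 0.48 F [ 1.2 -0.   0.3]
phi 84.8 x axis [-0.001 -0.001 -1.   ]
-> [0.604 0.243 0.12 ] (11.3,) rows 8
  {"dx":-0.001,"dy":0.016,"dz":0.027,"wx":0.026,"wy":0.000,"wz":0.000,"hand":0.15}
  {"dx":-0.001,"dy":0.020,"dz":0.024,"wx":0.026,"wy":0.000,"wz":0.000,"hand":0.15}
  {"dx":-0.001,"dy":0.024,"dz":0.020,"wx":0.026,"wy":0.000,"wz":0.000,"hand":0.15}
  {"dx":-0.001,"dy":0.027,"dz":0.016,"wx":0.026,"wy":0.000,"wz":0.000,"hand":0.15}
  {"dx":-0.001,"dy":0.029,"dz":0.012,"wx":0.026,"wy":0.000,"wz":0.000,"hand":0.15}
  {"dx":-0.001,"dy":0.030,"dz":0.007,"wx":0.026,"wy":0.000,"wz":0.000,"hand":0.15}
  {"dx":-0.001,"dy":0.031,"dz":0.002,"wx":0.026,"wy":0.000,"wz":0.000,"hand":0.15}
  {"dx":-0.001,"dy":0.031,"dz":-0.003,"wx":0.026,"wy":0.000,"wz":0.000,"hand":0.15}
-> [0.604 0.243 0.018] (11.3,) rows 2
  {"dx":0.085,"dy":-0.000,"dz":-0.000,"wx":0.000,"wy":0.000,"wz":-0.000,"hand":0.15}
  {"dx":0.085,"dy":-0.000,"dz":-0.000,"wx":0.000,"wy":0.000,"wz":-0.000,"hand":0.15}
```

View pics/s5.png

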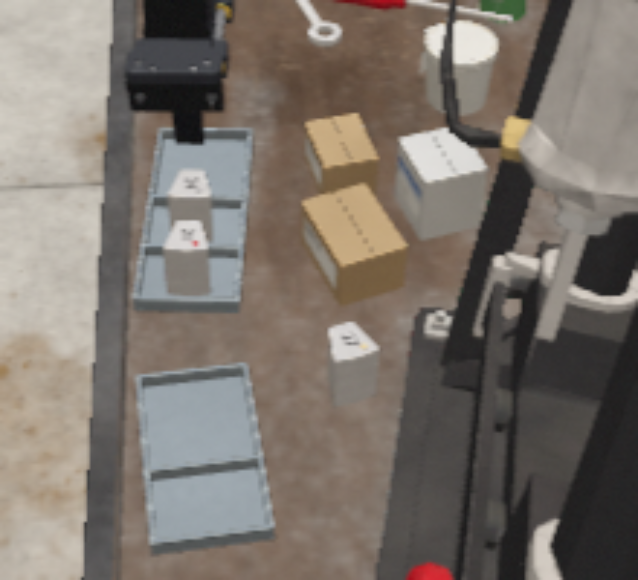

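Both dies stand in the narrow pockets of tray_three, at side crop (190,195) and (187,255). Next is the small brown carton, with the wrist turned about 74°.

Emit:
play_rows --targets '[{"dx": -0.01,"dy": 0.016,"dz": 0.027,"wx": 0.026,"wy": 0,"wz": 0,"hand": 0.2},{"dx": -0.001,"dy": 0.02,"dz": 0.024,"wx": 0.026,"wy": 0,"wz": 0,"hand": 0.2},{"dx": -0.001,"dy": 0.024,"dz": 0.02,"wx": 0.026,"wy": 0,"wz": 0,"hand": 0.2},{"dx": -0.001,"dy": 0.027,"dz": 0.016,"wx": 0.026,"wy": 0,"wz": 0,"hand": 0.2},{"dx": -0.001,"dy": 0.029,"dz": 0.012,"wx": 0.026,"wy": 0,"wz": 0,"hand": 0.2}]'

```text
clock: 11.65
tcp_pos: [0.5623, 0.2193, 0.1332]
ee_rot: [1.124, 1.553, 0.19]
force: [0.4, -0.3, -0.6]
width: 0.799
```

```bash
python3 - <<'E'
from plan import *
plan([((.604,.243,.10),11.3),((.604,.243,.018),11.3)],0.2)
E
```

```text
clock 11.65 pos [0.5623 0.2193 0.1332] q [ 0.28  0.08  1.84 -0.    1.21 -0.35] w 0.799 F [ 0.4 -0.3 -0.6]
phi 36.5 x axis [ 0.017  0.003 -1.   ]
-> [0.604 0.243 0.1  ] (11.3,) rows 3
  {"dx":0.019,"dy":0.026,"dz":0.003,"wx":0.023,"wy":0.000,"wz":-0.001,"hand":0.2}
  {"dx":0.019,"dy":0.026,"dz":-0.001,"wx":0.023,"wy":0.000,"wz":-0.001,"hand":0.2}
  {"dx":0.019,"dy":0.026,"dz":-0.005,"wx":0.023,"wy":0.000,"wz":-0.001,"hand":0.2}
-> [0.604 0.243 0.018] (11.3,) rows 2
  {"dx":0.068,"dy":-0.000,"dz":0.000,"wx":0.000,"wy":-0.000,"wz":-0.000,"hand":0.2}
  {"dx":0.068,"dy":-0.000,"dz":0.000,"wx":0.000,"wy":-0.000,"wz":-0.000,"hand":0.2}
```

Emit:
play_rows --targets '[{"dx": 0.019,"dy": 0.026,"dz": 0.003,"wx": 0.023,"wy": 0,"wz": -0.001,"hand": 0.2},{"dx": 0.019,"dy": 0.026,"dz": -0.001,"wx": 0.023,"wy": 0,"wz": -0.001,"hand": 0.2},{"dx": 0.019,"dy": 0.026,"dz": -0.005,"wx": 0.023,"wy": 0,"wz": -0.001,"hand": 0.2},{"dx": 0,"dy": 0,"dz": 0,"wx": 0,"wy": 0,"wz": 0,"hand": 0.2}]'

```text
clock: 12.15
tcp_pos: [0.6054, 0.2438, 0.0962]
ee_rot: [-0.438, 1.566, -1.819]
force: [-0.7, 0.3, -0.0]
width: 0.8
```

```bash
python3 - <<'E'
from plan import *
plan([((.604,.243,.018),11.3)],0.2)
E
```

```text
clock 12.15 pos [0.6054 0.2438 0.0962] q [ 0.3   0.23  1.74 -0.    1.18  0.11] w 0.8 F [-0.7  0.3 -0. ]
phi 10.9 x axis [-0.001 -0.005 -1.   ]
-> [0.604 0.243 0.018] (11.3,) rows 2
  {"dx":0.065,"dy":-0.001,"dz":0.000,"wx":-0.001,"wy":0.000,"wz":0.000,"hand":0.2}
  {"dx":0.065,"dy":-0.001,"dz":0.000,"wx":-0.001,"wy":0.000,"wz":0.000,"hand":0.2}
```

Emit:
play_rows --targets '[{"dx": 0.065,"dy": -0.001,"dz": 0,"wx": 0,"wy": 0,"wz": 0,"hand": 0.2},{"dx": 0.064,"dy": -0.001,"dz": 0,"wx": 0,"wy": 0,"wz": 0,"hand": 0.2},{"dx": 0,"dy": 0,"dz": 0,"wx": 0,"wy": 0,"wz": 0,"hand": 1},{"dx": 0,"dy": 0,"dz": 0,"wx": 0,"wy": 0,"wz": 0,"hand": 1},{"dx": 0,"dy": 0,"dz": 0,"wx": 0,"wy": 0,"wz": 0,"hand": 1}]' --squeeze 20

```text
clock: 12.78
tcp_pos: [0.6058, 0.2432, 0.0221]
ee_rot: [0.766, 1.565, -0.607]
force: [-2.4, -1.5, 0.2]
width: 0.541
```

Emit:
play_rows --targets '[{"dx": 0,"dy": 0,"dz": 0,"wx": 0,"wy": 0,"wz": 0,"hand": 1},{"dx": 0,"dy": 0,"dz": 0,"wx": 0,"wy": 0,"wz": 0,"hand": 1}]'

```text
clock: 13.02
tcp_pos: [0.6072, 0.2437, 0.0248]
ee_rot: [1.128, 1.562, -0.245]
force: [0.1, -0.4, -1.3]
width: 0.525
```

Emit:
play_rows --targets '[{"dx": -0.05,"dy": 0,"dz": 0,"wx": 0,"wy": 0,"wz": 0,"hand": 1},{"dx": -0.09,"dy": 0,"dz": 0,"wx": 0,"wy": 0,"wz": 0,"hand": 1}]'

```text
clock: 13.28
tcp_pos: [0.6026, 0.2426, 0.1047]
ee_rot: [-0.57, 1.565, -1.943]
force: [1.1, 1.0, -1.5]
width: 0.526
```

```bash
python3 - <<'E'
from plan import *
plan([((.479,.255,.09),-5.2),((.479,.255,.04),-5.2)],1)
E
```

```text
clock 13.275 pos [0.6026 0.2426 0.1047] q [ 0.3   0.21  1.74 -0.01  1.19  0.11] w 0.526 F [ 1.1  1.  -1.5]
phi 11.4 x axis [-0.002 -0.006 -1.   ]
-> [0.479 0.255 0.09 ] (-5.2,) rows 3
  {"dx":0.008,"dy":-0.066,"dz":-0.020,"wx":0.015,"wy":0.000,"wz":0.000,"hand":1}
  {"dx":0.008,"dy":-0.068,"dz":-0.014,"wx":0.015,"wy":0.000,"wz":0.000,"hand":1}
  {"dx":0.008,"dy":-0.069,"dz":-0.007,"wx":0.015,"wy":0.000,"wz":0.000,"hand":1}
-> [0.479 0.255 0.04 ] (-5.2,) rows 1
  {"dx":0.083,"dy":-0.000,"dz":-0.000,"wx":0.000,"wy":0.000,"wz":-0.000,"hand":1}
```

Emit:
play_rows --targets '[{"dx": 0,"dy": -0.066,"dz": -0.02,"wx": 0.015,"wy": 0,"wz": 0,"hand": 1},{"dx": 0.004,"dy": -0.068,"dz": -0.014,"wx": 0.015,"wy": 0,"wz": 0,"hand": 1},{"dx": 0.008,"dy": -0.069,"dz": -0.007,"wx": 0.015,"wy": 0,"wz": 0,"hand": 1},{"dx": 0,"dy": 0,"dz": 0,"wx": 0,"wy": 0,"wz": 0,"hand": 1}]'

```text
clock: 13.78
tcp_pos: [0.4804, 0.2566, 0.1052]
ee_rot: [1.638, 1.559, -0.027]
force: [0.1, -0.7, -0.5]
width: 0.524
```

```bash
python3 - <<'E'
from plan import *
plan([((.479,.255,.04),-5.2)],1)
p,d=grab_frame('side'); cv2.imwrite('pics/s6.png',cv2.resize(p[130:330,200:420][...,::-1],None,fx=2.9,fy=2.9))
E
```

```text
clock 13.775 pos [0.4804 0.2566 0.1052] q [ 0.39 -0.02  1.99 -0.01  1.16  0.49] w 0.524 F [ 0.1 -0.7 -0.5]
phi -5.4 x axis [ 0.012 -0.    -1.   ]
-> [0.479 0.255 0.04 ] (-5.2,) rows 2
  {"dx":0.054,"dy":-0.002,"dz":0.001,"wx":-0.000,"wy":-0.000,"wz":-0.001,"hand":1}
  {"dx":0.054,"dy":-0.001,"dz":0.001,"wx":-0.000,"wy":-0.000,"wz":-0.001,"hand":1}
```

View pics/s6.png

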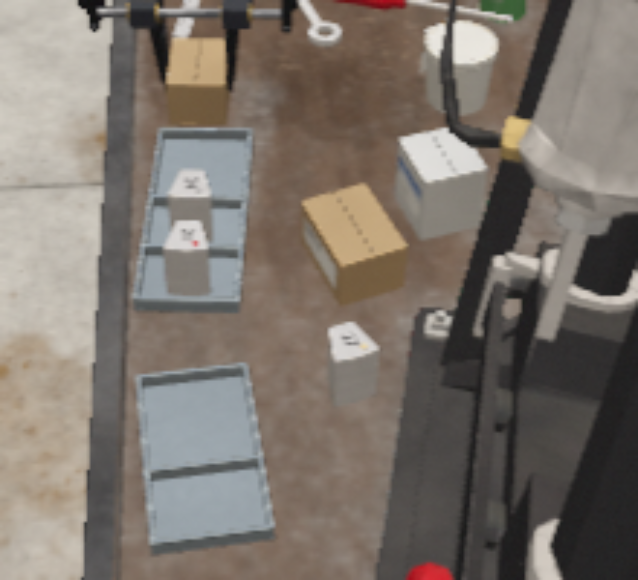

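The small carton hangs upright in the jaws at (198,80), above the wide pocket. I'll lower it.

Emit:
play_rows --targets '[{"dx": 0.054,"dy": -0.002,"dz": 0.001,"wx": 0,"wy": 0,"wz": -0.001,"hand": 1},{"dx": 0.045,"dy": -0.001,"dz": 0.001,"wx": 0,"wy": 0,"wz": -0.001,"hand": 1},{"dx": 0.015,"dy": 0,"dz": 0,"wx": 0,"wy": 0,"wz": 0,"hand": 1}]'

```text
clock: 14.2
tcp_pos: [0.4877, 0.2571, 0.0405]
ee_rot: [2.07, 1.558, 0.407]
force: [0.1, 0.3, -0.3]
width: 0.526
```

Emit:
play_rows --targets '[{"dx": 0,"dy": -0.014,"dz": 0.003,"wx": 0,"wy": 0,"wz": -0.001,"hand": 1},{"dx": 0.008,"dy": -0.001,"dz": 0,"wx": 0,"wy": 0,"wz": 0,"hand": 1},{"dx": 0.006,"dy": -0.001,"dz": 0,"wx": 0,"wy": 0,"wz": 0,"hand": 1}]'

```text
clock: 14.58
tcp_pos: [0.4801, 0.2567, 0.0338]
ee_rot: [2.349, 1.56, 0.685]
force: [0.5, -0.1, -0.7]
width: 0.522
```

Emit:
play_rows --targets '[{"dx": 0.006,"dy": 0,"dz": 0,"wx": 0,"wy": 0,"wz": 0,"hand": 1},{"dx": 0.005,"dy": 0,"dz": 0,"wx": 0,"wy": 0,"wz": 0,"hand": 1},{"dx": 0.005,"dy": 0,"dz": 0,"wx": 0,"wy": 0,"wz": 0,"hand": 1}]'

```text
clock: 14.95
tcp_pos: [0.481, 0.2574, 0.0253]
ee_rot: [2.339, 1.557, 0.675]
force: [-4.4, 0.4, 16.3]
width: 0.523
```

Emit:
play_rows --targets '[{"dx": 0,"dy": 0,"dz": 0,"wx": 0,"wy": 0,"wz": 0,"hand": 0.3},{"dx": 0,"dy": 0,"dz": 0,"wx": 0,"wy": 0,"wz": 0,"hand": 0.3},{"dx": 0,"dy": 0,"dz": 0,"wx": 0,"wy": 0,"wz": 0,"hand": 0.3},{"dx": -0.05,"dy": 0,"dz": 0,"wx": 0,"wy": 0,"wz": 0,"hand": 0.3},{"dx": -0.09,"dy": 0,"dz": 0,"wx": 0,"wy": 0,"wz": 0,"hand": 0.2}]'

```text
clock: 15.58
tcp_pos: [0.4767, 0.2551, 0.1054]
ee_rot: [3.098, 1.567, 1.435]
force: [1.9, -0.0, 0.5]
width: 0.759
```

```bash
python3 - <<'E'
from plan import *
plan([((.60,.25,.17),10),((.686,.190,.16),15),((.686,.190,.042),15)],0.15)
p,d=grab_frame('side'); cv2.imwrite('pics/s7.png',cv2.resize(p[130:330,200:420][...,::-1],None,fx=2.9,fy=2.9))
E
```

```text
clock 15.575 pos [0.4767 0.2551 0.1054] q [ 0.39 -0.02  1.99  0.    1.17  0.48] w 0.759 F [ 1.9 -0.   0.5]
phi -5.3 x axis [ 0.001  0.004 -1.   ]
-> [0.6  0.25 0.17] (10,) rows 3
  {"dx":-0.036,"dy":0.068,"dz":-0.004,"wx":-0.014,"wy":-0.000,"wz":-0.000,"hand":0.15}
  {"dx":-0.036,"dy":0.069,"dz":0.002,"wx":-0.014,"wy":-0.000,"wz":-0.000,"hand":0.15}
  {"dx":-0.036,"dy":0.068,"dz":0.009,"wx":-0.014,"wy":-0.000,"wz":-0.000,"hand":0.15}
-> [0.686 0.19  0.16 ] (15,) rows 2
  {"dx":0.008,"dy":0.062,"dz":0.062,"wx":-0.007,"wy":0.000,"wz":-0.000,"hand":0.15}
  {"dx":0.008,"dy":0.059,"dz":0.064,"wx":-0.007,"wy":0.000,"wz":-0.000,"hand":0.15}
-> [0.686 0.19  0.042] (15,) rows 3
  {"dx":0.066,"dy":-0.000,"dz":-0.000,"wx":-0.000,"wy":0.000,"wz":-0.000,"hand":0.15}
  {"dx":0.066,"dy":-0.000,"dz":-0.000,"wx":-0.000,"wy":0.000,"wz":-0.000,"hand":0.15}
  {"dx":0.066,"dy":-0.000,"dz":-0.000,"wx":-0.000,"wy":0.000,"wz":-0.000,"hand":0.15}
```

View pics/s7.png

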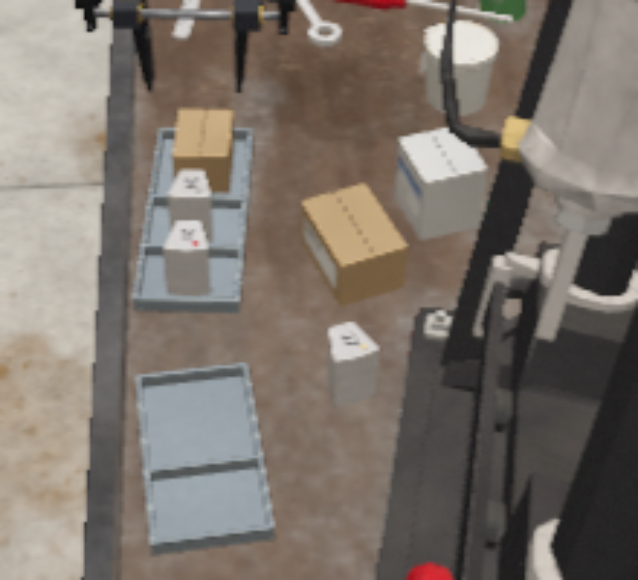

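The small carton sits in the wide pocket of tray_three at (204,145). Next is the white carton.

Emit:
play_rows --targets '[{"dx": -0.036,"dy": 0.068,"dz": -0.004,"wx": -0.014,"wy": 0,"wz": 0,"hand": 0.15},{"dx": -0.036,"dy": 0.069,"dz": 0.002,"wx": -0.014,"wy": 0,"wz": 0,"hand": 0.15},{"dx": -0.036,"dy": 0.068,"dz": 0.009,"wx": -0.014,"wy": 0,"wz": 0,"hand": 0.15},{"dx": 0.008,"dy": 0.062,"dz": 0.062,"wx": -0.007,"wy": 0,"wz": 0,"hand": 0.15},{"dx": 0.008,"dy": 0.059,"dz": 0.062,"wx": -0.007,"wy": 0,"wz": 0,"hand": 0.15}]'

```text
clock: 16.25
tcp_pos: [0.6959, 0.1958, 0.1788]
ee_rot: [1.814, 1.545, 0.519]
force: [-0.3, 0.5, -0.4]
width: 0.851
```

```bash
python3 - <<'E'
from plan import *
plan([((.686,.190,.12),15),((.686,.190,.042),15)],0.15)
p,d=grab_frame('side'); cv2.imwrite('pics/s8.png',cv2.resize(p[50:330,200:520][...,::-1],None,fx=2,fy=2))
p,d=grab_frame('top'); cv2.imwrite('pics/t8.png',cv2.resize(p[20:270,200:470][...,::-1],None,fx=2.3,fy=2.3))
E
```

```text
clock 16.25 pos [0.6959 0.1958 0.1788] q [ 0.2   0.29  1.52  0.01  1.31 -0.08] w 0.851 F [-0.3  0.5 -0.4]
phi 15.8 x axis [ 0.022  0.013 -1.   ]
-> [0.686 0.19  0.12 ] (15,) rows 2
  {"dx":0.049,"dy":-0.010,"dz":0.003,"wx":0.001,"wy":-0.001,"wz":-0.002,"hand":0.15}
  {"dx":0.049,"dy":-0.010,"dz":0.003,"wx":0.001,"wy":-0.001,"wz":-0.002,"hand":0.15}
-> [0.686 0.19  0.042] (15,) rows 2
  {"dx":0.065,"dy":-0.000,"dz":-0.000,"wx":0.000,"wy":0.000,"wz":-0.000,"hand":0.15}
  {"dx":0.065,"dy":-0.000,"dz":-0.000,"wx":0.000,"wy":0.000,"wz":-0.000,"hand":0.15}
```

View pics/s8.png

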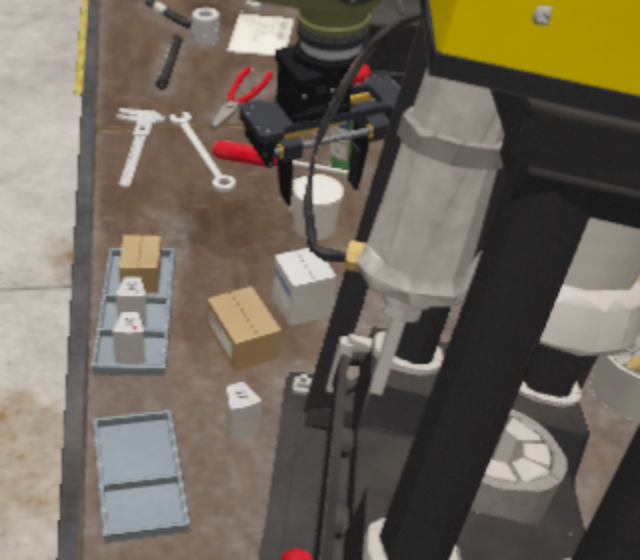

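View pics/t8.png

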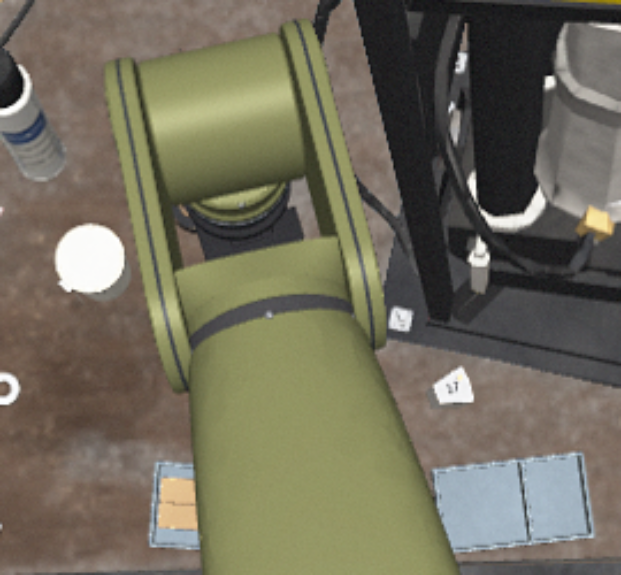

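```bash
python3 - <<'E'
from h import *
z=np.load('top0.npz');W=cloud('top',z['d']);p=z['p']
# left hose/post points : x .6-.85, y .05-.14 , z>.05
m=(W[...,0]>.6)&(W[...,0]<.9)&(W[...,1]>.06)&(W[...,1]<.16)&(W[...,2]>.08)
X=W[m]
for x0 in np.arange(.66,.9,.02):
    s=X[(X[:,0]>=x0)&(X[:,0]<x0+.02)]
    if len(s):
        i=np.argsort(-s[:,1])[:3]; print('%.2f'%x0,np.round(s[i],3).tolist(), len(s))
print('fork')
p,d=grab_frame('top');W2=cloud('top',d)
m=(p[...,1].astype(int)-p[...,2]>25)&(W2[...,2]>.2)&(W2[...,0]>.5)&(W2[...,1]<.35)
X=W2[m];
for x0 in np.arange(.5,.86,.02):
    s=X[(X[:,0]>=x0)&(X[:,0]<x0+.02)]
    if len(s): print('%.2f'%x0,'ymin %.3f ymax %.3f z %.3f-%.3f'%(s[:,1].min(),s[:,1].max(),s[:,2].min(),s[:,2].max()), np.round(s[np.argmin(s[:,1])],3))
E
```

```text
0.68 [[0.7, 0.065, 0.441], [0.698, 0.065, 0.44], [0.697, 0.065, 0.438]] 42
0.70 [[0.72, 0.071, 0.282], [0.72, 0.07, 0.287], [0.719, 0.069, 0.28]] 174
0.72 [[0.74, 0.09, 0.373], [0.74, 0.09, 0.37], [0.739, 0.09, 0.367]] 1138
0.74 [[0.759, 0.112, 0.47], [0.759, 0.112, 0.465], [0.759, 0.112, 0.463]] 1032
0.76 [[0.766, 0.12, 0.498], [0.767, 0.12, 0.498], [0.768, 0.12, 0.498]] 532
0.78 [[0.799, 0.109, 0.122], [0.796, 0.107, 0.124], [0.8, 0.107, 0.121]] 140
0.80 [[0.82, 0.123, 0.16], [0.817, 0.123, 0.156], [0.816, 0.123, 0.154]] 128
0.82 [[0.84, 0.131, 0.204], [0.84, 0.131, 0.2], [0.839, 0.131, 0.197]] 116
0.84 [[0.84, 0.133, 0.199], [0.846, 0.133, 0.215], [0.85, 0.133, 0.224]] 174
0.86 [[0.863, 0.131, 0.237], [0.865, 0.131, 0.238], [0.861, 0.129, 0.249]] 173
0.88 [[0.88, 0.104, 0.28]] 1
fork
0.50 ymin 0.102 ymax 0.202 z 0.538-0.574 [0.501 0.102 0.557]
0.52 ymin 0.107 ymax 0.215 z 0.506-0.566 [0.521 0.107 0.547]
0.54 ymin 0.108 ymax 0.220 z 0.502-0.558 [0.559 0.108 0.507]
0.56 ymin 0.108 ymax 0.224 z 0.511-0.551 [0.56  0.108 0.511]
0.58 ymin 0.111 ymax 0.227 z 0.501-0.544 [0.583 0.111 0.53 ]
0.60 ymin 0.115 ymax 0.231 z 0.481-0.535 [0.602 0.115 0.533]
0.62 ymin 0.118 ymax 0.235 z 0.457-0.532 [0.622 0.118 0.529]
0.64 ymin 0.123 ymax 0.239 z 0.354-0.527 [0.644 0.123 0.525]
0.66 ymin -0.161 ymax 0.246 z 0.299-0.583 [ 0.678 -0.161  0.576]
0.68 ymin -0.156 ymax 0.248 z 0.312-0.611 [ 0.68  -0.156  0.577]
0.70 ymin -0.095 ymax 0.248 z 0.475-0.595 [ 0.7   -0.095  0.592]
0.72 ymin -0.008 ymax 0.236 z 0.471-0.570 [ 0.721 -0.008  0.566]
0.74 ymin 0.079 ymax 0.089 z 0.512-0.542 [0.74  0.079 0.535]
0.76 ymin 0.086 ymax 0.086 z 0.511-0.511 [0.76  0.086 0.511]
```

The wrist fork passes about 3 cm from the press post (post edge y≈0.09–0.11, fork edge y≈0.13), so descending is safe.

Emit:
play_rows --targets '[{"dx": 0.049,"dy": -0.01,"dz": 0.003,"wx": 0.001,"wy": -0.001,"wz": -0.002,"hand": 0.17},{"dx": 0.049,"dy": -0.01,"dz": 0.003,"wx": 0.001,"wy": -0.001,"wz": -0.002,"hand": 0.17},{"dx": 0.01,"dy": 0,"dz": 0,"wx": 0,"wy": 0,"wz": 0,"hand": 0.17}]'

```text
clock: 16.77
tcp_pos: [0.6817, 0.1897, 0.1067]
ee_rot: [-0.868, 1.561, -2.179]
force: [0.1, 0.8, -0.4]
width: 0.831
```

```bash
python3 - <<'E'
from plan import *
plan([((.686,.190,.042),15)],0.17)
E
```

```text
clock 16.775 pos [0.6817 0.1897 0.1067] q [ 0.2   0.33  1.59 -0.01  1.22 -0.06] w 0.831 F [ 0.1  0.8 -0.4]
phi 14.9 x axis [-0.006 -0.008 -1.   ]
-> [0.686 0.19  0.042] (15,) rows 2
  {"dx":0.054,"dy":0.004,"dz":0.000,"wx":-0.000,"wy":0.001,"wz":0.001,"hand":0.17}
  {"dx":0.054,"dy":0.004,"dz":0.000,"wx":-0.000,"wy":0.001,"wz":0.001,"hand":0.17}
```

Emit:
play_rows --targets '[{"dx": 0,"dy": 0.007,"dz": 0,"wx": 0,"wy": 0.001,"wz": 0.001,"hand": 0.17},{"dx": 0.054,"dy": 0.001,"dz": 0,"wx": 0,"wy": 0.001,"wz": 0.001,"hand": 0.17},{"dx": 0.054,"dy": 0,"dz": 0,"wx": 0,"wy": 0,"wz": 0,"hand": 0.17},{"dx": 0,"dy": 0,"dz": 0,"wx": 0,"wy": 0,"wz": 0,"hand": 1},{"dx": 0,"dy": 0,"dz": 0,"wx": 0,"wy": 0,"wz": 0,"hand": 1}]'

```text
clock: 17.4
tcp_pos: [0.6888, 0.1936, 0.0444]
ee_rot: [2.08, 1.556, 0.771]
force: [0.5, 0.1, -0.5]
width: 0.677
```

Emit:
play_rows --targets '[{"dx": 0,"dy": 0,"dz": 0,"wx": 0,"wy": 0,"wz": 0,"hand": 1},{"dx": 0,"dy": 0,"dz": 0,"wx": 0,"wy": 0,"wz": 0,"hand": 1},{"dx": 0,"dy": 0,"dz": 0,"wx": 0,"wy": 0,"wz": 0,"hand": 1}]'

```text
clock: 17.77
tcp_pos: [0.6907, 0.1941, 0.0481]
ee_rot: [1.938, 1.551, 0.629]
force: [-0.4, -0.0, -0.9]
width: 0.611
```

Emit:
play_rows --targets '[{"dx": -0.05,"dy": 0,"dz": 0,"wx": 0,"wy": 0,"wz": 0,"hand": 1},{"dx": -0.09,"dy": 0,"dz": 0,"wx": 0,"wy": 0,"wz": 0,"hand": 1},{"dx": -0.05,"dy": 0,"dz": 0,"wx": 0,"wy": 0,"wz": 0,"hand": 1}]'

```text
clock: 18.15
tcp_pos: [0.6864, 0.1922, 0.1607]
ee_rot: [2.217, 1.558, 0.908]
force: [0.2, -0.3, -1.4]
width: 0.611
```

```bash
python3 - <<'E'
from plan import *
plan([((.49,.17,.15),10),((.471,-.037,.13),4.6),((.471,-.037,.065),4.6)],1)
E
```

```text
clock 18.15 pos [0.6864 0.1922 0.1607] q [ 0.19  0.29  1.55  0.01  1.29 -0.07] w 0.611 F [ 0.2 -0.3 -1.4]
phi 15.0 x axis [ 0.008  0.01  -1.   ]
-> [0.49 0.17 0.15] (10,) rows 4
  {"dx":0.004,"dy":-0.082,"dz":-0.012,"wx":0.003,"wy":-0.000,"wz":-0.000,"hand":1}
  {"dx":0.004,"dy":-0.082,"dz":-0.010,"wx":0.003,"wy":-0.000,"wz":-0.000,"hand":1}
  {"dx":0.004,"dy":-0.082,"dz":-0.009,"wx":0.003,"wy":-0.000,"wz":-0.000,"hand":1}
  {"dx":0.004,"dy":-0.082,"dz":-0.007,"wx":0.003,"wy":-0.000,"wz":-0.000,"hand":1}
-> [ 0.471 -0.037  0.13 ] (4.6,) rows 4
  {"dx":0.008,"dy":-0.023,"dz":0.084,"wx":0.004,"wy":-0.000,"wz":-0.000,"hand":1}
  {"dx":0.008,"dy":-0.021,"dz":0.084,"wx":0.004,"wy":-0.000,"wz":-0.000,"hand":1}
  {"dx":0.008,"dy":-0.019,"dz":0.085,"wx":0.004,"wy":-0.000,"wz":-0.000,"hand":1}
  {"dx":0.008,"dy":-0.017,"dz":0.085,"wx":0.004,"wy":-0.000,"wz":-0.000,"hand":1}
-> [ 0.471 -0.037  0.065] (4.6,) rows 2
  {"dx":0.054,"dy":0.000,"dz":0.000,"wx":0.000,"wy":-0.000,"wz":0.000,"hand":1}
  {"dx":0.054,"dy":0.000,"dz":0.000,"wx":0.000,"wy":-0.000,"wz":0.000,"hand":1}
```

Emit:
play_rows --targets '[{"dx": 0,"dy": -0.082,"dz": -0.012,"wx": 0.003,"wy": 0,"wz": 0,"hand": 1},{"dx": 0,"dy": -0.082,"dz": -0.01,"wx": 0.003,"wy": 0,"wz": 0,"hand": 1},{"dx": 0,"dy": -0.082,"dz": -0.009,"wx": 0.003,"wy": 0,"wz": 0,"hand": 1},{"dx": 0,"dy": -0.082,"dz": -0.007,"wx": 0.003,"wy": 0,"wz": 0,"hand": 1},{"dx": 0,"dy": -0.02,"dz": 0.08,"wx": 0.004,"wy": 0,"wz": 0,"hand": 1}]'

```text
clock: 18.77
tcp_pos: [0.4841, 0.1209, 0.1628]
ee_rot: [2.004, 1.548, 0.595]
force: [0.4, -1.0, -1.6]
width: 0.612
```

```bash
python3 - <<'E'
from plan import *
plan([((.471,-.037,.13),4.6),((.471,-.037,.065),4.6)],1)
E
```

```text
clock 18.775 pos [0.4841 0.1209 0.1628] q [ 0.13 -0.19  2.05  0.01  1.27 -0.03] w 0.612 F [ 0.4 -1.  -1.6]
phi 9.3 x axis [ 0.019  0.013 -1.   ]
-> [ 0.471 -0.037  0.13 ] (4.6,) rows 3
  {"dx":0.017,"dy":-0.022,"dz":0.086,"wx":0.004,"wy":-0.001,"wz":-0.001,"hand":1}
  {"dx":0.017,"dy":-0.019,"dz":0.086,"wx":0.004,"wy":-0.001,"wz":-0.001,"hand":1}
  {"dx":0.018,"dy":-0.017,"dz":0.087,"wx":0.004,"wy":-0.001,"wz":-0.001,"hand":1}
-> [ 0.471 -0.037  0.065] (4.6,) rows 2
  {"dx":0.054,"dy":0.000,"dz":0.000,"wx":0.000,"wy":-0.000,"wz":0.000,"hand":1}
  {"dx":0.054,"dy":0.000,"dz":0.000,"wx":0.000,"wy":-0.000,"wz":0.000,"hand":1}
```

Emit:
play_rows --targets '[{"dx": 0.015,"dy": -0.022,"dz": 0.086,"wx": 0.004,"wy": -0.001,"wz": -0.001,"hand": 1},{"dx": 0.017,"dy": -0.019,"dz": 0.086,"wx": 0.004,"wy": -0.001,"wz": -0.001,"hand": 1},{"dx": 0.017,"dy": -0.017,"dz": 0.087,"wx": 0.004,"wy": -0.001,"wz": -0.001,"hand": 1},{"dx": 0,"dy": 0,"dz": 0,"wx": 0,"wy": 0,"wz": 0,"hand": 1}]'

```text
clock: 19.27
tcp_pos: [0.4701, -0.0435, 0.1339]
ee_rot: [0.659, 1.558, -0.829]
force: [1.1, 1.2, -1.5]
width: 0.612
```

```bash
python3 - <<'E'
from plan import *
plan([((.471,-.037,.075),4.6)],1)
p,d=grab_frame('side'); cv2.imwrite('pics/s9.png',cv2.resize(p[130:330,200:420][...,::-1],None,fx=2.9,fy=2.9))
E
```

```text
clock 19.275 pos [ 0.4701 -0.0435  0.1339] q [-0.2  -0.22  2.12 -0.01  1.23 -0.28] w 0.612 F [ 1.1  1.2 -1.5]
phi 4.8 x axis [ 0.009 -0.009 -1.   ]
-> [ 0.471 -0.037  0.075] (4.6,) rows 2
  {"dx":0.049,"dy":0.001,"dz":-0.006,"wx":0.000,"wy":0.001,"wz":-0.001,"hand":1}
  {"dx":0.049,"dy":0.001,"dz":-0.006,"wx":0.000,"wy":0.001,"wz":-0.001,"hand":1}
```

View pics/s9.png

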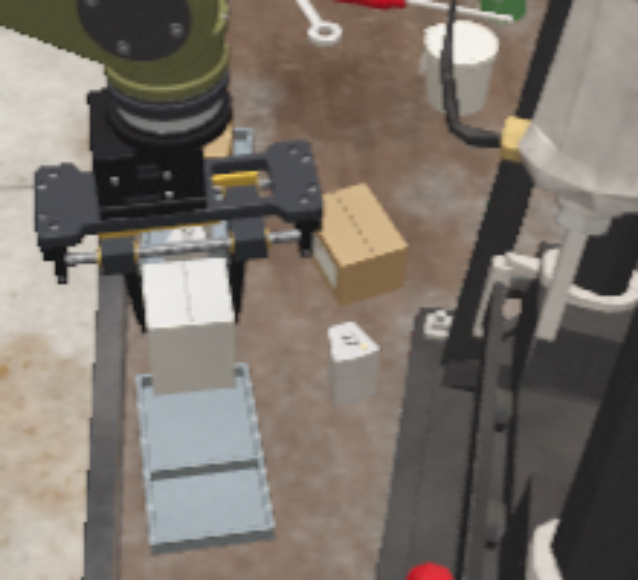

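The white carton hangs upright above the wide pocket of tray_two. I'll lower it.

Emit:
play_rows --targets '[{"dx": 0.049,"dy": 0.001,"dz": -0.007,"wx": 0,"wy": 0.001,"wz": -0.001,"hand": 1},{"dx": 0.049,"dy": 0.001,"dz": -0.006,"wx": 0,"wy": 0.001,"wz": -0.001,"hand": 1},{"dx": 0.005,"dy": 0,"dz": 0,"wx": 0,"wy": 0,"wz": 0,"hand": 1}]'

```text
clock: 19.7
tcp_pos: [0.4739, -0.0318, 0.0741]
ee_rot: [2.621, 1.567, 1.138]
force: [-0.5, -0.1, -1.6]
width: 0.609
```

Emit:
play_rows --targets '[{"dx": 0.012,"dy": -0.005,"dz": 0.005,"wx": 0,"wy": 0,"wz": 0,"hand": 1},{"dx": 0.012,"dy": -0.001,"dz": 0.001,"wx": 0,"wy": 0,"wz": 0,"hand": 1},{"dx": 0.008,"dy": 0,"dz": 0,"wx": 0,"wy": 0,"wz": 0,"hand": 1}]'

```text
clock: 20.08
tcp_pos: [0.4728, -0.035, 0.0571]
ee_rot: [1.819, 1.563, 0.339]
force: [-0.1, 0.5, -1.9]
width: 0.612
```

Emit:
play_rows --targets '[{"dx": 0.008,"dy": -0.002,"dz": 0,"wx": 0,"wy": 0,"wz": 0,"hand": 1},{"dx": 0.005,"dy": -0.001,"dz": 0,"wx": 0,"wy": 0,"wz": 0,"hand": 1},{"dx": 0.004,"dy": 0,"dz": 0,"wx": 0,"wy": 0,"wz": 0,"hand": 1}]'

```text
clock: 20.45
tcp_pos: [0.4713, -0.0356, 0.0477]
ee_rot: [1.737, 1.564, 0.257]
force: [-6.9, -0.7, 12.4]
width: 0.61
```

Contact. I'll release it and lift.

Emit:
play_rows --targets '[{"dx": 0,"dy": 0,"dz": 0,"wx": 0,"wy": 0,"wz": 0,"hand": 0.2},{"dx": 0,"dy": 0,"dz": 0,"wx": 0,"wy": 0,"wz": 0,"hand": 0.2},{"dx": 0,"dy": 0,"dz": 0,"wx": 0,"wy": 0,"wz": 0,"hand": 0.2},{"dx": -0.05,"dy": 0,"dz": 0,"wx": 0,"wy": 0,"wz": 0,"hand": 0.2},{"dx": -0.09,"dy": 0,"dz": 0,"wx": 0,"wy": 0,"wz": 0,"hand": 0.2}]'

```text
clock: 21.08
tcp_pos: [0.4679, -0.0353, 0.1291]
ee_rot: [-2.803, 1.567, 1.999]
force: [1.6, -1.0, 0.9]
width: 0.801
```

```bash
python3 - <<'E'
from plan import *
plan([((.45,-.036,.18),4.6)],.2)
# candidate tilted pose
for phi in (106.5,-73.5):
    R=Rdown(np.radians(phi),np.radians(22)); print(phi,'+22 xaxis',R.as_matrix()[:,0].round(2))
E
```

```text
clock 21.075 pos [ 0.4679 -0.0353  0.1291] q [-0.19 -0.22  2.13  0.    1.23 -0.28] w 0.801 F [ 1.6 -1.   0.9]
phi 5.2 x axis [-0.002  0.004 -1.   ]
-> [ 0.45  -0.036  0.18 ] (4.6,) rows 1
  {"dx":-0.085,"dy":-0.030,"dz":-0.002,"wx":0.002,"wy":-0.001,"wz":0.000,"hand":0.2}
106.5 +22 xaxis [-0.36 -0.11 -0.93]
-73.5 +22 xaxis [ 0.36  0.11 -0.93]
```

```bash
python3 - <<'E'
from plan import *
plan([((.49,-.02,.2),106.5,-20),((.585,-.003,.13),106.5,-20),((.595,-.0015,.027),106.5,-20)],.2)
p,d=grab_frame('side'); cv2.imwrite('pics/s10.png',cv2.resize(p[130:330,200:420][...,::-1],None,fx=2.9,fy=2.9))
E
```

```text
clock 21.075 pos [ 0.4679 -0.0353  0.1291] q [-0.19 -0.22  2.13  0.    1.23 -0.28] w 0.801 F [ 1.6 -1.   0.9]
phi 5.2 x axis [-0.002  0.004 -1.   ]
-> [ 0.49 -0.02  0.2 ] (106.5, -20) rows 9
  {"dx":-0.013,"dy":0.004,"dz":-0.002,"wx":0.024,"wy":0.005,"wz":0.004,"hand":0.2}
  {"dx":-0.013,"dy":0.004,"dz":-0.004,"wx":0.024,"wy":0.005,"wz":0.004,"hand":0.2}
  {"dx":-0.013,"dy":0.004,"dz":-0.005,"wx":0.024,"wy":0.005,"wz":0.004,"hand":0.2}
  {"dx":-0.012,"dy":0.004,"dz":-0.006,"wx":0.024,"wy":0.005,"wz":0.004,"hand":0.2}
  {"dx":-0.012,"dy":0.003,"dz":-0.006,"wx":0.024,"wy":0.005,"wz":0.004,"hand":0.2}
  {"dx":-0.012,"dy":0.002,"dz":-0.007,"wx":0.024,"wy":0.005,"wz":0.004,"hand":0.2}
  {"dx":-0.012,"dy":0.001,"dz":-0.008,"wx":0.024,"wy":0.005,"wz":0.004,"hand":0.2}
  {"dx":-0.011,"dy":0.000,"dz":-0.008,"wx":0.024,"wy":0.005,"wz":0.004,"hand":0.2}
  {"dx":-0.011,"dy":-0.001,"dz":-0.009,"wx":0.024,"wy":0.005,"wz":0.004,"hand":0.2}
-> [ 0.585 -0.003  0.13 ] (106.5, -20) rows 3
  {"dx":0.055,"dy":0.006,"dz":-0.037,"wx":-0.000,"wy":0.000,"wz":-0.000,"hand":0.2}
  {"dx":0.055,"dy":0.006,"dz":-0.037,"wx":-0.000,"wy":0.000,"wz":-0.000,"hand":0.2}
  {"dx":0.055,"dy":0.006,"dz":-0.037,"wx":-0.000,"wy":0.000,"wz":-0.000,"hand":0.2}
-> [ 0.595 -0.002  0.027] (106.5, -20) rows 2
  {"dx":0.084,"dy":0.001,"dz":0.022,"wx":-0.000,"wy":-0.000,"wz":-0.000,"hand":0.2}
  {"dx":0.084,"dy":0.001,"dz":0.022,"wx":-0.000,"wy":-0.000,"wz":-0.000,"hand":0.2}
```

View pics/s10.png

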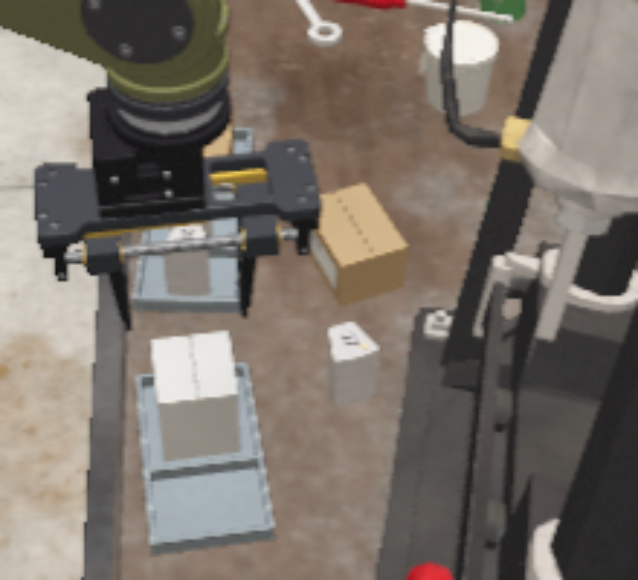

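The white carton stands in the wide pocket of tray_two at (195,395). Next I turn and tilt the tool for the last die.

Emit:
play_rows --targets '[{"dx": -0.05,"dy": 0,"dz": 0,"wx": 0.024,"wy": 0.005,"wz": 0.004,"hand": 0.2},{"dx": -0.02,"dy": 0.004,"dz": -0.004,"wx": 0.024,"wy": 0.005,"wz": 0.004,"hand": 0.2},{"dx": -0.01,"dy": 0.004,"dz": -0.005,"wx": 0.024,"wy": 0.005,"wz": 0.004,"hand": 0.2},{"dx": -0.01,"dy": 0.004,"dz": -0.006,"wx": 0.024,"wy": 0.005,"wz": 0.004,"hand": 0.2},{"dx": -0.01,"dy": 0.003,"dz": -0.006,"wx": 0.024,"wy": 0.005,"wz": 0.004,"hand": 0.2}]'

```text
clock: 21.75
tcp_pos: [0.4856, -0.0289, 0.2057]
ee_rot: [2.802, 1.351, 0.542]
force: [-0.2, 0.8, -0.4]
width: 0.799
```

```bash
python3 - <<'E'
from plan import *
plan([((.50,-.01,.18),106.5,-20)],.2)
E
```

```text
clock 21.75 pos [ 0.4856 -0.0289  0.2057] q [-0.27 -0.37  2.12  0.17  1.24  0.38] w 0.799 F [-0.2  0.8 -0.4]
phi -39.9 x axis [ 0.186  0.112 -0.976]
-> [ 0.5  -0.01  0.18] (106.5, -20) rows 4
  {"dx":0.012,"dy":-0.001,"dz":-0.007,"wx":0.023,"wy":0.005,"wz":0.004,"hand":0.2}
  {"dx":0.013,"dy":-0.003,"dz":-0.007,"wx":0.023,"wy":0.005,"wz":0.004,"hand":0.2}
  {"dx":0.013,"dy":-0.004,"dz":-0.006,"wx":0.023,"wy":0.005,"wz":0.004,"hand":0.2}
  {"dx":0.013,"dy":-0.005,"dz":-0.005,"wx":0.023,"wy":0.005,"wz":0.004,"hand":0.2}
```

Emit:
play_rows --targets '[{"dx": 0.012,"dy": -0.001,"dz": -0.007,"wx": 0.023,"wy": 0.005,"wz": 0.004,"hand": 0.2},{"dx": 0.013,"dy": -0.003,"dz": -0.007,"wx": 0.023,"wy": 0.005,"wz": 0.004,"hand": 0.2},{"dx": 0.013,"dy": -0.004,"dz": -0.006,"wx": 0.023,"wy": 0.005,"wz": 0.004,"hand": 0.2},{"dx": 0.013,"dy": -0.005,"dz": -0.005,"wx": 0.023,"wy": 0.005,"wz": 0.004,"hand": 0.2}]'

```text
clock: 22.25
tcp_pos: [0.502, -0.0105, 0.1813]
ee_rot: [3.131, 1.201, 0.259]
force: [-0.6, -1.0, 0.1]
width: 0.801
```

```bash
python3 - <<'E'
from plan import *
plan([((.57,-.003,.13),106.5,-20)],.2)
E
```

```text
clock 22.25 pos [ 0.502  -0.0105  0.1813] q [-0.23 -0.43  2.23  0.2   1.02  1.  ] w 0.801 F [-0.6 -1.   0.1]
phi -74.6 x axis [ 0.349  0.093 -0.933]
-> [ 0.57  -0.003  0.13 ] (106.5, -20) rows 2
  {"dx":0.060,"dy":0.009,"dz":-0.037,"wx":-0.001,"wy":-0.002,"wz":-0.001,"hand":0.2}
  {"dx":0.060,"dy":0.010,"dz":-0.038,"wx":-0.001,"wy":-0.002,"wz":-0.001,"hand":0.2}
```

Emit:
play_rows --targets '[{"dx": 0.06,"dy": 0.009,"dz": -0.037,"wx": -0.001,"wy": -0.002,"wz": -0.001,"hand": 0.2},{"dx": 0.06,"dy": 0.01,"dz": -0.038,"wx": -0.001,"wy": -0.002,"wz": -0.001,"hand": 0.2},{"dx": 0,"dy": 0,"dz": 0,"wx": 0,"wy": 0,"wz": 0,"hand": 0.2}]'

```text
clock: 22.62
tcp_pos: [0.572, -0.0027, 0.1293]
ee_rot: [-3.136, 1.224, 0.291]
force: [-0.4, 0.9, -0.0]
width: 0.802
```

```bash
python3 - <<'E'
from plan import *
plan([((.595,-.0015,.08),106.5,-20),((.595,-.0015,.027),106.5,-20)],.2)
p,d=grab_frame('side'); cv2.imwrite('pics/s11.png',cv2.resize(p[80:330,200:450][...,::-1],None,fx=2.3,fy=2.3))
p,d=grab_frame('top'); cv2.imwrite('pics/t11.png',cv2.resize(p[60:300,260:530][...,::-1],None,fx=2.3,fy=2.3))
E
```

```text
clock 22.625 pos [ 0.572  -0.0027  0.1293] q [-0.18 -0.18  2.12  0.2   0.89  1.01] w 0.802 F [-0.4  0.9 -0. ]
phi -73.6 x axis [ 0.325  0.098 -0.941]
-> [ 0.595 -0.002  0.08 ] (106.5, -20) rows 1
  {"dx":0.090,"dy":0.009,"dz":-0.007,"wx":-0.000,"wy":0.000,"wz":0.000,"hand":0.2}
-> [ 0.595 -0.002  0.027] (106.5, -20) rows 1
  {"dx":0.083,"dy":-0.000,"dz":0.030,"wx":-0.000,"wy":-0.000,"wz":-0.000,"hand":0.2}
```

View pics/s11.png

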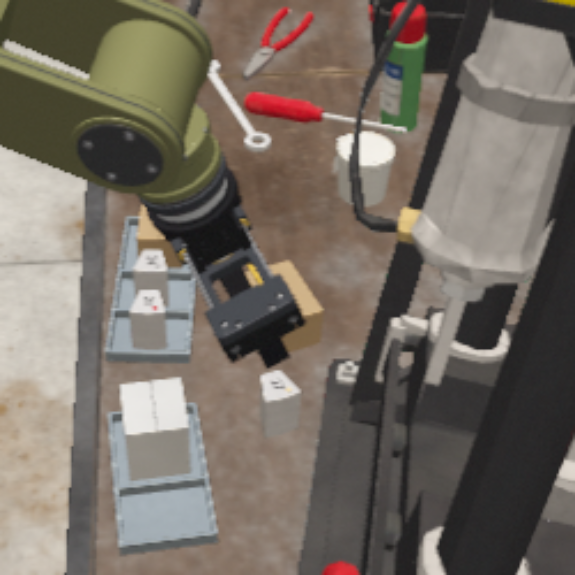

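View pics/t11.png

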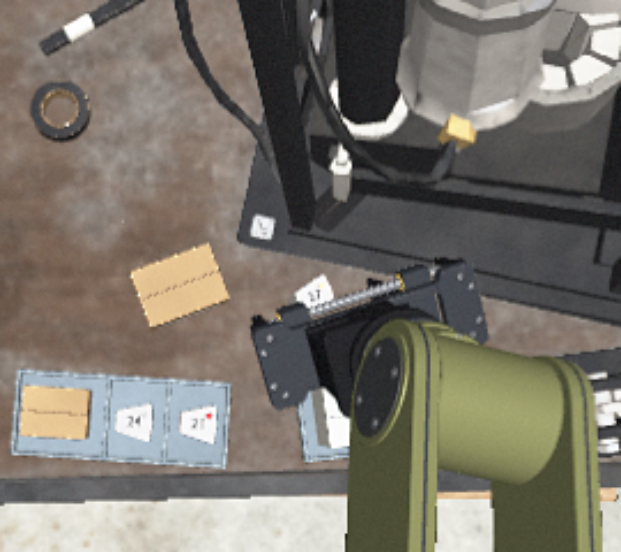

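The tilted gripper is above die 27, clear of the hose and press, and the +y finger clears the long carton by about 3 cm.

Emit:
play_rows --targets '[{"dx": 0.09,"dy": 0.009,"dz": -0.007,"wx": 0,"wy": 0,"wz": 0,"hand": 0.2},{"dx": 0.04,"dy": 0,"dz": 0.015,"wx": 0,"wy": 0,"wz": 0,"hand": 0.2}]' --squeeze 30

```text
clock: 22.98
tcp_pos: [0.5993, -0.003, 0.0635]
ee_rot: [3.125, 1.208, 0.269]
force: [-0.3, -1.0, -0.5]
width: 0.8
```

```bash
python3 - <<'E'
from plan import *
plan([((.595,-.0015,.027),106.5,-20)],.2)
E
```

```text
clock 22.975 pos [ 0.5993 -0.003   0.0635] q [-0.17 -0.03  2.12  0.23  0.74  0.97] w 0.8 F [-0.3 -1.  -0.5]
phi -73.7 x axis [ 0.343  0.094 -0.935]
-> [ 0.595 -0.002  0.027] (106.5, -20) rows 1
  {"dx":0.055,"dy":-0.005,"dz":0.027,"wx":-0.000,"wy":-0.002,"wz":-0.001,"hand":0.2}
```

Emit:
play_rows --targets '[{"dx": 0.055,"dy": -0.005,"dz": 0.027,"wx": 0,"wy": -0.002,"wz": -0.001,"hand": 0.2},{"dx": 0,"dy": 0,"dz": 0,"wx": 0,"wy": 0,"wz": 0,"hand": 1},{"dx": 0,"dy": 0,"dz": 0,"wx": 0,"wy": 0,"wz": 0,"hand": 1},{"dx": 0,"dy": 0,"dz": 0,"wx": 0,"wy": 0,"wz": 0,"hand": 1}]'

```text
clock: 23.48
tcp_pos: [0.5971, -0.0023, 0.0328]
ee_rot: [3.129, 1.211, 0.274]
force: [0.3, 0.1, 0.2]
width: 0.54
```

Emit:
play_rows --targets '[{"dx": 0,"dy": 0,"dz": 0,"wx": 0,"wy": 0,"wz": 0,"hand": 1},{"dx": 0,"dy": 0,"dz": 0,"wx": 0,"wy": 0,"wz": 0,"hand": 1},{"dx": 0,"dy": 0,"dz": 0,"wx": 0,"wy": 0,"wz": 0,"hand": 1}]'

```text
clock: 23.85
tcp_pos: [0.5984, -0.0025, 0.0355]
ee_rot: [3.124, 1.208, 0.27]
force: [0.7, 0.2, -1.7]
width: 0.373
```

```bash
python3 - <<'E'
from plan import *
plan([((.575,-.03,.13),100,-20)],1)
E
```

```text
clock 23.85 pos [ 0.5984 -0.0025  0.0355] q [-0.17  0.01  2.13  0.24  0.68  0.95] w 0.373 F [ 0.7  0.2 -1.7]
phi -73.6 x axis [ 0.342  0.095 -0.935]
-> [ 0.575 -0.03   0.13 ] (100, -20) rows 2
  {"dx":-0.082,"dy":0.017,"dz":-0.004,"wx":0.008,"wy":-0.001,"wz":0.003,"hand":1}
  {"dx":-0.082,"dy":0.018,"dz":-0.005,"wx":0.008,"wy":-0.001,"wz":0.003,"hand":1}
```

Emit:
play_rows --targets '[{"dx": -0.05,"dy": 0,"dz": -0.018,"wx": 0,"wy": 0,"wz": 0,"hand": 1},{"dx": -0.09,"dy": 0,"dz": -0.02,"wx": 0,"wy": 0,"wz": 0,"hand": 1},{"dx": -0.03,"dy": 0,"dz": -0.01,"wx": 0,"wy": 0,"wz": 0,"hand": 1}]'

```text
clock: 24.22
tcp_pos: [0.5857, -0.0041, 0.1385]
ee_rot: [3.136, 1.218, 0.281]
force: [-0.3, 0.4, -2.9]
width: 0.377
```

```bash
python3 - <<'E'
from plan import *
plan([((.50,-.11,.14),94.6,-20.9)],1)
p,d=grab_frame('side'); cv2.imwrite('pics/s12.png',cv2.resize(p[80:330,200:450][...,::-1],None,fx=2.3,fy=2.3))
E
```

```text
clock 24.225 pos [ 0.5857 -0.0041  0.1385] q [-0.18 -0.16  2.09  0.2   0.9   1.01] w 0.377 F [-0.3  0.4 -2.9]
phi -73.6 x axis [ 0.332  0.096 -0.938]
-> [ 0.5  -0.11  0.14] (94.6, -20.9) rows 3
  {"dx":-0.022,"dy":0.043,"dz":0.058,"wx":0.010,"wy":0.001,"wz":0.004,"hand":1}
  {"dx":-0.021,"dy":0.047,"dz":0.055,"wx":0.010,"wy":0.001,"wz":0.004,"hand":1}
  {"dx":-0.020,"dy":0.051,"dz":0.052,"wx":0.010,"wy":0.001,"wz":0.004,"hand":1}
```

View pics/s12.png

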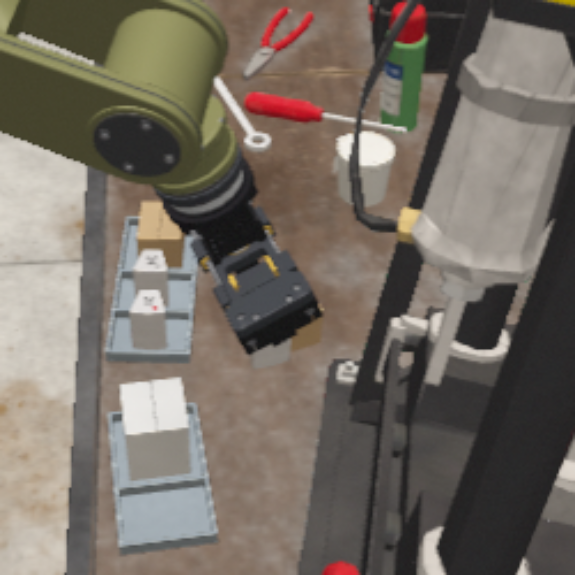

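```bash
python3 - <<'E'
from h import *
W=cloud('top',np.load('top0.npz')['d'])
for x0 in np.arange(.36,.62,.04):
    print('%.2f'%x0,*['%4d'%(1000*np.nanmax(np.r_[-1,W[(W[...,0]>x0)&(W[...,0]<x0+.04)&(W[...,1]<y0)&(W[...,1]>y0-.03)][:,2]])) for y0 in np.arange(-.11,-.4,-.03)])
E
```

```text
0.36    7    8    9    7    8    9    7    9    9    2
0.40   16   18    8   15   98   99   16   18   23   16
0.44    8   16    2   17  104  111  106  101   97  104
0.48   15   16    4   22  106  111  103   97   99  105
0.52   17   14    3   13   15   16   16   16   22    2
0.56    2   13   13   24   27   26  206   67   32   13
0.60   27   26  148  188  197  205  218  230  231   13
```

Emit:
play_rows --targets '[{"dx": -0.022,"dy": 0.043,"dz": 0.058,"wx": 0.01,"wy": 0.001,"wz": 0.004,"hand": 1},{"dx": -0.021,"dy": 0.047,"dz": 0.055,"wx": 0.01,"wy": 0.001,"wz": 0.004,"hand": 1},{"dx": -0.02,"dy": 0.051,"dz": 0.052,"wx": 0.01,"wy": 0.001,"wz": 0.004,"hand": 1},{"dx": 0,"dy": 0,"dz": 0,"wx": 0,"wy": 0,"wz": 0,"hand": 1}]'

```text
clock: 24.78
tcp_pos: [0.4971, -0.1114, 0.1367]
ee_rot: [3.129, 1.201, 0.067]
force: [-0.2, -0.1, -2.7]
width: 0.376
```

```bash
python3 - <<'E'
from plan import *
plan([((.486,-.112,.08),94.6,-20.9),((.486,-.112,.05),94.6,-20.9)],1)
p,d=grab_frame('side'); cv2.imwrite('pics/s13.png',cv2.resize(p[80:330,200:450][...,::-1],None,fx=2.3,fy=2.3))
E
```

```text
clock 24.775 pos [ 0.4971 -0.1114  0.1367] q [-0.43 -0.36  2.26  0.22  0.93  0.96] w 0.376 F [-0.2 -0.1 -2.7]
phi -85.5 x axis [ 0.361  0.024 -0.932]
-> [ 0.486 -0.112  0.08 ] (94.6, -20.9) rows 2
  {"dx":0.041,"dy":-0.000,"dz":0.026,"wx":0.000,"wy":-0.000,"wz":-0.000,"hand":1}
  {"dx":0.041,"dy":-0.000,"dz":0.026,"wx":0.000,"wy":-0.000,"wz":-0.000,"hand":1}
-> [ 0.486 -0.112  0.05 ] (94.6, -20.9) rows 1
  {"dx":0.047,"dy":-0.000,"dz":0.018,"wx":0.000,"wy":-0.000,"wz":-0.000,"hand":1}
```

View pics/s13.png

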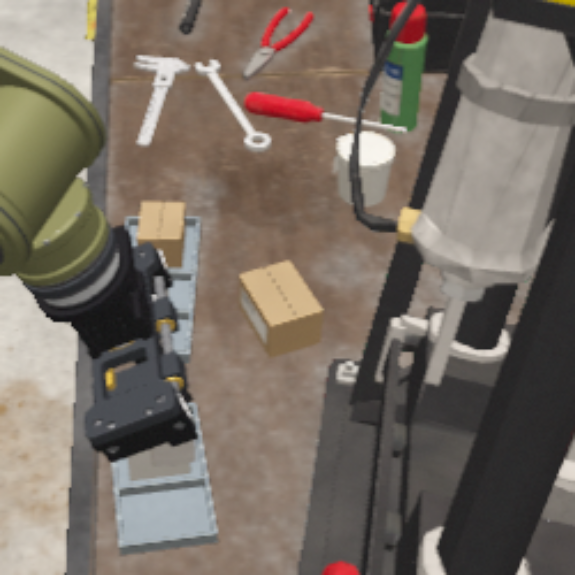

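Emit:
play_rows --targets '[{"dx": 0.041,"dy": 0,"dz": 0.026,"wx": 0,"wy": 0,"wz": 0,"hand": 1},{"dx": 0.041,"dy": 0,"dz": 0.026,"wx": 0,"wy": 0,"wz": 0,"hand": 1},{"dx": 0.02,"dy": 0,"dz": 0.008,"wx": 0,"wy": 0,"wz": 0,"hand": 1}]'

```text
clock: 25.2
tcp_pos: [0.4884, -0.1106, 0.0656]
ee_rot: [3.129, 1.198, 0.072]
force: [-0.6, 0.7, -1.6]
width: 0.374
```

```bash
python3 - <<'E'
from plan import *
plan([((.486,-.112,.045),94.6,-20.9)],1)
E
```

```text
clock 25.2 pos [ 0.4884 -0.1106  0.0656] q [-0.43 -0.29  2.34  0.25  0.78  0.9 ] w 0.374 F [-0.6  0.7 -1.6]
phi -85.2 x axis [ 0.363  0.026 -0.931]
-> [ 0.486 -0.112  0.045] (94.6, -20.9) rows 1
  {"dx":0.030,"dy":0.002,"dz":0.016,"wx":0.001,"wy":-0.001,"wz":-0.000,"hand":1}
```

Emit:
play_rows --targets '[{"dx": 0.024,"dy": 0.002,"dz": 0.014,"wx": 0,"wy": 0,"wz": 0,"hand": 1},{"dx": 0.006,"dy": 0,"dz": 0.003,"wx": 0,"wy": 0,"wz": 0,"hand": 1},{"dx": 0.005,"dy": 0,"dz": 0.002,"wx": 0,"wy": 0,"wz": 0,"hand": 1}]'

```text
clock: 25.58
tcp_pos: [0.4866, -0.1114, 0.0406]
ee_rot: [3.13, 1.198, 0.075]
force: [0.3, 0.7, -2.4]
width: 0.373
```

Emit:
play_rows --targets '[{"dx": 0.005,"dy": 0,"dz": 0.002,"wx": 0,"wy": 0,"wz": 0,"hand": 1},{"dx": 0.004,"dy": 0,"dz": 0.002,"wx": 0,"wy": 0,"wz": 0,"hand": 1}]'

```text
clock: 25.82
tcp_pos: [0.489, -0.1115, 0.0384]
ee_rot: [3.133, 1.194, 0.077]
force: [-10.2, 6.7, 17.9]
width: 0.374
```

Contact is at the expected height, so I'll release it and lift along the tool axis.

Emit:
play_rows --targets '[{"dx": 0,"dy": 0,"dz": 0,"wx": 0,"wy": 0,"wz": 0,"hand": 0.52},{"dx": 0,"dy": 0,"dz": 0,"wx": 0,"wy": 0,"wz": 0,"hand": 0.52},{"dx": 0,"dy": 0,"dz": 0,"wx": 0,"wy": 0,"wz": 0,"hand": 0.52}]'

```text
clock: 26.2
tcp_pos: [0.4918, -0.1129, 0.0418]
ee_rot: [3.123, 1.188, 0.068]
force: [-0.1, 0.0, 0.1]
width: 0.484
```

Emit:
play_rows --targets '[{"dx": -0.04,"dy": 0,"dz": -0.012,"wx": 0,"wy": 0,"wz": 0,"hand": 0.52},{"dx": -0.08,"dy": 0,"dz": -0.03,"wx": 0,"wy": 0,"wz": 0,"hand": 0.52},{"dx": -0.08,"dy": 0,"dz": -0.03,"wx": 0,"wy": 0,"wz": 0,"hand": 0.52},{"dx": -0.08,"dy": 0,"dz": -0.03,"wx": 0,"wy": 0,"wz": 0,"hand": 0.52}]'

```text
clock: 26.7
tcp_pos: [0.4824, -0.1111, 0.2187]
ee_rot: [3.138, 1.198, 0.081]
force: [0.5, -0.3, 0.2]
width: 0.483
```

```bash
python3 - <<'E'
from plan import *
plan([((.35,.05,.30),94.6,0),((.3,.45,.3),94.6)],.5)
p,d=grab_frame('side'); cv2.imwrite('pics/s14.png',cv2.resize(p[80:330,200:450][...,::-1],None,fx=2.3,fy=2.3))
E
```

```text
clock 26.7 pos [ 0.4824 -0.1111  0.2187] q [-0.44 -0.48  2.2   0.21  1.1   0.98] w 0.483 F [ 0.5 -0.3  0.2]
phi -85.2 x axis [ 0.363  0.029 -0.931]
-> [0.35 0.05 0.3 ] (94.6, 0) rows 5
  {"dx":-0.040,"dy":-0.057,"dz":0.027,"wx":0.000,"wy":-0.012,"wz":-0.000,"hand":0.5}
  {"dx":-0.038,"dy":-0.057,"dz":0.030,"wx":0.000,"wy":-0.012,"wz":-0.000,"hand":0.5}
  {"dx":-0.035,"dy":-0.057,"dz":0.033,"wx":0.000,"wy":-0.012,"wz":-0.000,"hand":0.5}
  {"dx":-0.033,"dy":-0.057,"dz":0.035,"wx":0.000,"wy":-0.012,"wz":-0.000,"hand":0.5}
  {"dx":-0.030,"dy":-0.057,"dz":0.037,"wx":0.000,"wy":-0.012,"wz":-0.000,"hand":0.5}
-> [0.3  0.45 0.3 ] (94.6,) rows 8
  {"dx":0.000,"dy":-0.084,"dz":0.004,"wx":-0.000,"wy":-0.000,"wz":0.000,"hand":0.5}
  {"dx":0.000,"dy":-0.084,"dz":0.004,"wx":-0.000,"wy":-0.000,"wz":0.000,"hand":0.5}
  {"dx":0.000,"dy":-0.084,"dz":0.004,"wx":-0.000,"wy":-0.000,"wz":0.000,"hand":0.5}
  {"dx":0.000,"dy":-0.084,"dz":0.004,"wx":-0.000,"wy":-0.000,"wz":0.000,"hand":0.5}
  {"dx":0.000,"dy":-0.084,"dz":0.004,"wx":-0.000,"wy":-0.000,"wz":0.000,"hand":0.5}
  {"dx":0.000,"dy":-0.084,"dz":0.004,"wx":-0.000,"wy":-0.000,"wz":0.000,"hand":0.5}
  {"dx":0.000,"dy":-0.084,"dz":0.004,"wx":-0.000,"wy":-0.000,"wz":0.000,"hand":0.5}
  {"dx":0.000,"dy":-0.084,"dz":0.004,"wx":-0.000,"wy":-0.000,"wz":0.000,"hand":0.5}
```

View pics/s14.png

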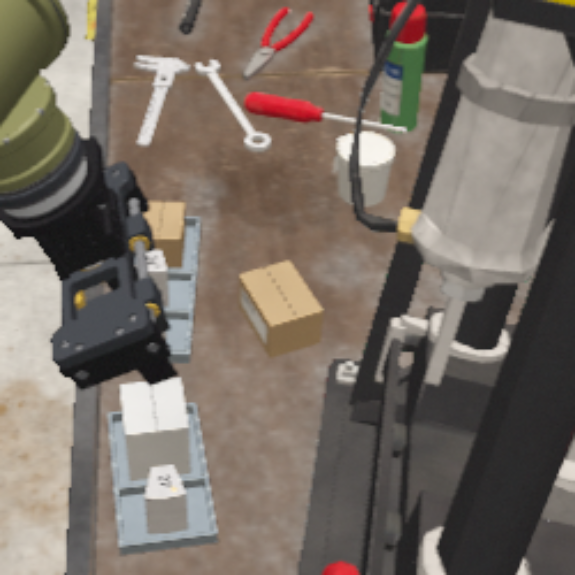

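All five parts look placed, with the last die at (165,500). I'll move the arm clear so the top camera can check.

Emit:
play_rows --targets '[{"dx": -0.04,"dy": -0.057,"dz": 0.027,"wx": 0,"wy": -0.012,"wz": 0,"hand": 0.5},{"dx": -0.038,"dy": -0.057,"dz": 0.02,"wx": 0,"wy": -0.012,"wz": 0,"hand": 0.5},{"dx": -0.035,"dy": -0.057,"dz": 0.02,"wx": 0,"wy": -0.012,"wz": 0,"hand": 0.5},{"dx": -0.02,"dy": -0.08,"dz": 0.01,"wx": 0,"wy": -0.012,"wz": 0,"hand": 0.5},{"dx": 0,"dy": -0.09,"dz": 0.01,"wx": 0,"wy": 0,"wz": 0,"hand": 0.5}]'

```text
clock: 27.38
tcp_pos: [0.3962, 0.0877, 0.2945]
ee_rot: [3.015, 1.486, -0.052]
force: [1.3, 0.3, -0.1]
width: 0.502
```

Emit:
play_rows --targets '[{"dx": 0,"dy": -0.09,"dz": 0.01,"wx": 0,"wy": 0,"wz": 0,"hand": 0.5},{"dx": 0,"dy": -0.09,"dz": 0.01,"wx": 0,"wy": 0,"wz": 0,"hand": 0.5},{"dx": 0,"dy": -0.09,"dz": 0.01,"wx": 0,"wy": 0,"wz": 0,"hand": 0.5},{"dx": 0,"dy": -0.09,"dz": 0.01,"wx": 0,"wy": 0,"wz": 0,"hand": 0.5},{"dx": 0,"dy": -0.09,"dz": 0.01,"wx": 0,"wy": 0,"wz": 0,"hand": 0.5}]'

```text
clock: 28.0
tcp_pos: [0.3444, 0.3641, 0.2892]
ee_rot: [3.05, 1.48, -0.017]
force: [0.8, 0.7, 0.3]
width: 0.501
```

```bash
cat > chk.py <<'E'
from h import *
T={'two':(.472,-.0665,.08),'three':(.4718,.1935,-.091)}
for n in('top','side'):
    p,d=grab_frame(n); W=cloud(n,d)
    cv2.imwrite(f'pics/{n}_end.png',cv2.resize(p[100:340,190:470][...,::-1],None,fx=2.3,fy=2.3))
    for k,x,y,t in [('die',.476,-.112,'two'),('white',.47,-.036,'two'),('die',.465,.116,'three'),('die',.471,.178,'three'),('small',.478,.255,'three'),('long',.603,.13,None)]:
        P,h=SH[k]; SH[k]=(P,h+(.003 if t else 0))
        m=topmask(n,W,k,x,y); SHk=SH[k]
        if m.sum()<20: print(n,k,t,'hidden'); SH[k]=(P,h); continue
        ys=[0,.3,-.3] if k!='die' else np.radians([-40,-15,0,15,40])
        r=fit(n,m,k,x,y,ys); SH[k]=(P,h)
        zz=W[m][:,2]
        if t:
            tx,ty,ta=T[t]; dx,dy=r[0]-tx,r[1]-ty
            lx,ly=np.cos(ta)*dx+np.sin(ta)*dy,-np.sin(ta)*dx+np.cos(ta)*dy
            print(n,k,t,'local x %.1f y %.1f mm'%(lx*1000,ly*1000),'iou %.2f ztop %.3f'%(r[3],np.median(zz)),'expect',h+.003)
        else: print(n,k,np.round(r,3))
E
python3 chk.py; python3 -c "
from station import *
print(observe()['clock'],observe()['tcp_pos'])"
```

```text
top die two local x 1.8 y -44.3 mm iou 0.92 ztop 0.057 expect 0.059000000000000004
top white two local x 0.2 y 30.4 mm iou 0.95 ztop 0.073 expect 0.074
top die three local x 0.2 y -77.0 mm iou 0.93 ztop 0.058 expect 0.059000000000000004
top die three local x -2.2 y -13.9 mm iou 0.90 ztop 0.058 expect 0.059000000000000004
top small three local x 2.2 y 64.6 mm iou 0.94 ztop 0.048 expect 0.049
top long [0.603 0.13  0.331 0.964]
side die two local x 4.1 y -47.7 mm iou 0.78 ztop 0.058 expect 0.059000000000000004
side white two local x 3.1 y 26.4 mm iou 0.91 ztop 0.074 expect 0.074
side die three local x 3.8 y -80.3 mm iou 0.82 ztop 0.058 expect 0.059000000000000004
side die three local x 1.3 y -16.4 mm iou 0.79 ztop 0.058 expect 0.059000000000000004
side small three local x 6.3 y 61.9 mm iou 0.85 ztop 0.049 expect 0.049
side long [0.606 0.127 0.321 0.91 ]
28.1 [0.34339075 0.36590729 0.28824591]
```

View pics/top_end.png

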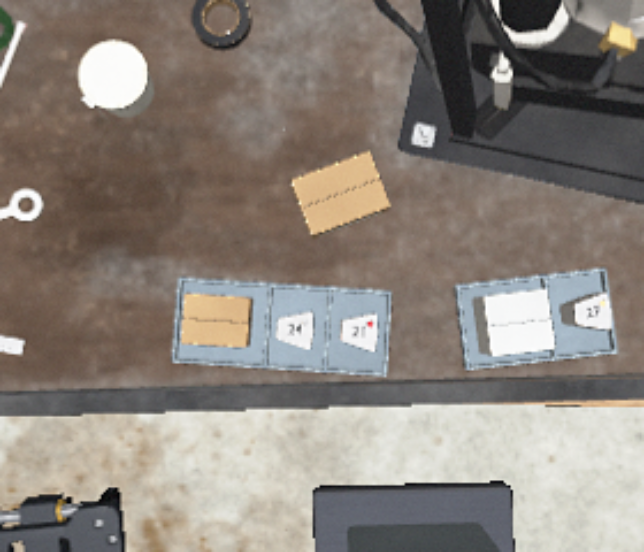

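All five parts are centred in their pockets at the expected heights, and the long carton has not moved. I'm handing the job in.

```bash
python3 -c "
from station import *
print(close_job()); "
```

```text
the job is handed in; nothing more can be done
None
```

Both kits are made up and the job is handed in at about 28 s on the robot's clock, against the 118 s limit. The white carton and die 27 are in the two-pocket tray. The small brown carton and dies 24 and 21 are in the three-pocket tray.

**Last checks (top camera):**
- All parts were within about 3 mm of their pocket centres.
- Top heights were within 2 mm of what standing on the tray floor should give.
- The larger brown carton measured in the same place as at the start.
- The arm was clear of everything when the job was handed in.

**Disagreement:** the side camera put the parts 2–5 mm away from the top camera's positions, in a consistent direction. That is slightly more than the stated 2 mm calibration error, but still well inside the limits. No check failed.

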